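Set washed beakers drying under the bench blower

ROBOT

A 7-joint arm with a two-finger parallel gripper is mounted at the origin on a cart in front of the work surface, level with it; the furniture and walls round the work are solid. World frame = base frame: x ahead of the robot, y to its left, z up, the work surface at z = 0. Lengths are in mm, angles in rad, forces in N, time in s.
With the tool pointing down it reaches from about 400 to 875 mm from the base axis. Payload 4.4 kg.
Tool frame: the origin (TCP) lies at the very end of the fingers, on their centre line; the grasp point (between the pads) lies 19 mm behind it; z points along the fingers, y is the line along which they close (so a half turn about z gives the same grasp; the last joint's range is limited). The gripper opens to 85 mm and grips with 20 to 120 N. Pads are 22 mm wide; open, the fingers measure 114 mm over their backs; the gripper's body (76 mm by 85 mm) begins 54 mm behind the grasp point. The pads swing forward as they close: fully open they stand 13 mm farther back than shut.
Start: joints at [-1.246, 0.628, 0.038, 1.517, -0.027, 0.996, -0.02], TCP at [247.581, 601.017, 231.313] pointing down, gripper open.
Joint ranges: [-3.06, 3.06], [-0.37, 2.12], [-1.25, 1.32], [0.18, 2.47], [-1.1, 4.24], [0.23, 1.98], [-2.94, 2.94]. Speed limits (rad/s): [2.57, 2.57, 3.14, 3.14, 3.14, 3.14, 3.14].

INTERFACE

Orientations are given as [roll, pitch, yaw] about the fixed x, y, z axes, in that order (R = Rz(yaw) Ry(pitch) Rx(roll)).
In Python, from cell import ctrl gives the robot as it stands.
- The arm moves only by the tool jog_arm, never from a script. Its argument "plan" is a list of rows, each an object of numbers: "tx", "ty", "tz": the shift along the tool's x, y, z as a fraction of full scale; "wx", "wy", "wz": the turn, a rotation vector about the tool's x, y, z as a fraction of full scale; "claw": the closure, from 0 (fully open) to 1 (shut). In form: [{"tx": .., "ty": .., "tz": .., "wx": .., "wy": .., "wz": .., "claw": ..}, ...]. A call has 1 to 12 rows; each row is the pose to reach, as a shift and turn from the pose commanded when the call began, along the tool's axes at that moment; what a row does not reach only later rows make up. Full scale, the value 1, is 300 mm for a shift and 90 degrees for a turn. A row lasts 1/10 s, in which the tool goes at most 50 mm and 8.59 degrees, less where a joint would pass 70% of its speed; a pose out of reach is approached as far as the arm can. A call with a number of a shift or a turn outside -1 to 1 is refused whole. A call with a gripper value outside its range is refused whole. The fingers move at their own pace and stop on an object; the grip force is fixed at half the most. Time passes only in rows, so rows that repeat a pose let the fingers close. It gives the time, the measured TCP pose, the force, the opening and the grip force at its end, in the units of the state.
- ctrl.read_state(): the state, without advancing time (a new reading comes with each control period).
- ctrl.get_image(name): name is "scene" or "top" or "wrist"; returns a dict with "img" (384x512x3 uint8, red, green, blue), "depth" (384x512 float32, mm along the optical axis (not along the pixel's ray), 0 where there is no reading), "fx", "fy", "cx", "cy" (pixels), "position" and "orientation" of the camera in the world; the wrist camera has in their place "hand_eye" (4x4, takes a point from camera to tool coordinates, whose origin is the TCP and whose axes are the flange's). Camera axes: x right, y down, z forward; pixel columns grow to the right and rows downward; lengths in mm; the calibration is good to about 2 mm. The wrist camera is an equidistant fisheye: a pixel r from the principal point sees the ray r / f radians off the axis. A picture is of the moment at which its call begins: read the wrist's pose just before it.
- ctrl.finish_job(): hands the job in; it is judged then, once.
Trained networks look in a picture, given as the dict that the camera call returned (one of the last four; its "shot" number tells which), for a name from the list of things; names that differ only in an ending like _2 or _b are one class to them, and where a whole thing is asked for, a point or a joint stands for the part that bears it (a point fixed in the world has none). Each returns a list of dicts, best first, with "score" (0 to 1); they miss things now and then, are a little off and sometimes report something else, mostly with a low value. They report only what shows in the picture. A call takes as long as a camera call. They do not tell look-alikes from the thing itself.
- ctrl.trace(picture, thing): "pixels" (384x512 bool, what is visible of it) and "extent" ([centre column, centre row, width, height] in pixels, round what is visible of it).
The state is a dict: "clock": time; "qpos": joint angles; "qd": joint speeds; "tau": joint torques, N m; "eef_pos": TCP position; "tool_rot": TCP orientation; "force": force on the tool from outside, world axes, zero at the start; "torque": the same for the moment, N m; "width": finger opening in mm; "gripper_force": force on a finger pad.
Only numpy, scipy, OpenCV 4.12 (cv2) and the standard library are available. Lean on these libraries where they do the work, as an engineer would, in place of code of your own. Each camera call takes 0.05 s, during which the arm holds its last target. There are 200 camera calls.

TASK

Set the washed beakers to dry: stand every beaker upright on a black rubber spot of its own on the round indexing table, then turn the handwheel exactly three full turns clockwise so that they come round to the back. Then squeeze the blower's trigger fully, push in its side lock-on button and ease the trigger off so that it stays locked on, and last press the start button fully down and let it go. All beakers must end up on their spots, with the blower still locked on; leave the bottle, the porcelain dish and the timer alone.

Things in the scene. Friction and masses are not known exactly. Their poses are not given: they have to be found in the camera images.
- beaker_0_mid (a point): empty clear beaker, open at the top, 48 mm across at the rim, 44 mm at the foot, 57 mm tall, 30 g, standing on the worktop; this point is its centre, 28.5 mm above its foot; z is up along the beaker
- beaker_1_mid (a point): empty clear beaker, open at the top, 48 mm across at the rim, 44 mm at the foot, 57 mm tall, 30 g, standing on the worktop; this point is its centre, 28.5 mm above its foot; z is up along the beaker
- beaker_2_mid (a point): empty clear beaker, open at the top, 48 mm across at the rim, 44 mm at the foot, 57 mm tall, 30 g, standing on the worktop; this point is its centre, 28.5 mm above its foot; z is up along the beaker
- beaker_3_mid (a point): empty clear beaker, open at the top, 48 mm across at the rim, 44 mm at the foot, 57 mm tall, 30 g, standing on the worktop; this point is its centre, 28.5 mm above its foot; z is up along the beaker
- pad_0 (a point): centre of one of four round black rubber spots (56 mm across, flush) on the half of the indexing table that faces the robot at the start; 88 mm from the table's centre, 69 mm between neighbours, on the table's upper face 40 mm above the worktop. It moves with the table. The table is a round metal disc, 314 mm across, with a rim 5 mm high; at its centre is a hub 32 mm across and 8 mm high
- pad_1 (a point): centre of one of four round black rubber spots (56 mm across, flush) on the half of the indexing table that faces the robot at the start; 88 mm from the table's centre, 69 mm between neighbours, on the table's upper face 40 mm above the worktop. It moves with the table. The table is a round metal disc, 314 mm across, with a rim 5 mm high; at its centre is a hub 32 mm across and 8 mm high
- pad_2 (a point): centre of one of four round black rubber spots (56 mm across, flush) on the half of the indexing table that faces the robot at the start; 88 mm from the table's centre, 69 mm between neighbours, on the table's upper face 40 mm above the worktop. It moves with the table. The table is a round metal disc, 314 mm across, with a rim 5 mm high; at its centre is a hub 32 mm across and 8 mm high
- pad_3 (a point): centre of one of four round black rubber spots (56 mm across, flush) on the half of the indexing table that faces the robot at the start; 88 mm from the table's centre, 69 mm between neighbours, on the table's upper face 40 mm above the worktop. It moves with the table. The table is a round metal disc, 314 mm across, with a rim 5 mm high; at its centre is a hub 32 mm across and 8 mm high
- wheel_axis (a point): point on the vertical axis of the small handwheel (92 mm across) that drives the table, at the height of the middle of its crank grip. The wheel stands on a low grey gear housing beside the table; the wheel's upper face is 65 mm above the worktop
- crank (a point): middle of the upright black crank grip on the handwheel: a free-spinning round grip 17 mm across and 40 mm tall (from 22 mm below to 18 mm above this point; 67 to 107 mm above the worktop), 36 mm from the wheel's axis. Carry it round the axis to turn the wheel; this takes 2 to 5 N
- handwheel (a joint): turn of the handwheel in rad, 0 at the start, growing clockwise seen from above; one full turn is 6.283. Worm gear 6 to 1: each full turn turns the table 60 degrees clockwise, so three turns take the loaded half from the front to the back. It stays where it is left
- trigger_face (a point): centre of the upper face of the blower's trigger, a smooth, slippery black plate 44 mm (x) by 62 mm (y) on top of the blower's body, at first 124 mm above the worktop. It is squeezed straight down. x of this point's frame is the direction in which the side lock-on button is pressed, -y is where the nozzle points
- trigger (a joint): travel of the trigger in m: 0 released, 0.010 squeezed home (sprung, 3 N at first, 8 N at full travel). Left to itself it springs back to 0; when it is locked on it rests near 0.007. Squeezing a locked trigger home again lets the lock-on button spring out
- lock_face (a point): centre of the face of the side lock-on button, a square steel button 16 mm wide (y) and 15 mm tall on a 44 mm long, 14 mm thick cheek at the trigger's +x edge, 144 mm tall. It looks along -x over the trigger, 25 mm in x from the trigger's centre; its lower edge is 2 mm under the released trigger's top, so a finger holding the trigger down can move along +x and push it in
- lock_button (a joint): travel of the lock-on button in m along +x: 0 out, 0.006 fully in (sprung, about 1 N). It goes in only while the trigger is squeezed beyond about 0.008; if the trigger is eased while the button is in, the trigger catches it and both stay. Otherwise it springs out
- start_top (a point): centre of the top of the spring push button (28 mm across, in a small round housing) on the gear housing, on the end away from the handwheel; it is the cycle start button and is pressed straight down
- start (a joint): travel of the start button in m: 0 up, 0.006 fully down (5 N); it springs back when let go
- bottle_mid (a point): bystander: closed bottle with screw cap, 56 mm across, 107 mm tall; point 50 mm above its foot
- evap_dish_mid (a point): bystander: white porcelain evaporating dish, 46 mm across, 20 mm tall; point 10 mm above its foot
- timer_mid (a point): bystander: small white bench timer, 33 x 52 x 47 mm; point 23.5 mm above its foot
Mind the look-alikes: they are no part of the job. Leave any blue or pink look-alike of the part that bears beaker_2_mid alone.

How it is judged:
By the outcome, as a careful person would: the job done as asked, in the order asked, and still so for the second after the job is handed in, with the robot touching nothing.
Of beaker_0, beaker_1, beaker_2, beaker_3 only 2 to 4 are there at a start; the rules pass over those that are not, and their reading is None.
At some moment in a run one of beaker_0, beaker_1, beaker_2, beaker_3 may be knocked a few centimetres aside while the robot is not near it.
It also fails if it takes over 210 s, if anything falls off the work surface, if the arm or the gripper's body presses on something with over 40 N, if the wrist force passes 120 N, or if a joint passes its speed limit or range.

## Working session

There is one attempt and no reset: what is moved stays moved. The work goes in short steps, Python scripts to look and compute and a tool call to move; the robot and the scene stay as the last step left them, time stands still between calls to the robot, and variables do not carry over. Pictures are saved under pics/ and viewed, at most 14 in all, crops included, and the job is handed in when it is done.

Besides the shell and the picture viewer there is one more tool, called after "Call:" as name(argument=value, ...), one argument or row to a line, values as JSON. jog_arm: Moves the arm, as the interface text tells. Shift numbers are shares of 300 mm and turn numbers shares of 90 degrees, none past 1 either way. Its arguments: {"type":"object","properties":{"plan":{"type":"array"}},"required":["plan"]}

```bash
mkdir -p pics; cat > h.py <<'E'
import numpy as np, cv2
from scipy.spatial.transform import Rotation as R
from cell import ctrl
def rot(o):
    o=np.array(o,float)
    return o if o.shape==(3,3) else R.from_euler('xyz',o).as_matrix()
def cloud(p):
    d=p['depth']; v,u=np.mgrid[:d.shape[0],:d.shape[1]]
    X=np.stack([(u-p['cx'])/p['fx']*d,(v-p['cy'])/p['fy']*d,d],-1)
    return X@rot(p['orientation']).T+np.array(p['position'])
def ray(p,u,v,z):
    "point on plane z through pixel"
    d=rot(p['orientation'])@np.array([(u-p['cx'])/p['fx'],(v-p['cy'])/p['fy'],1]); o=np.array(p['position'])
    return o+d*(z-o[2])/d[2]
def save(p,n,box=None,s=1):
    i=p['img'][:,:,::-1]
    if box: i=i[box[1]:box[3],box[0]:box[2]]
    cv2.imwrite('pics/'+n,cv2.resize(i,None,fx=s,fy=s,interpolation=cv2.INTER_CUBIC))
E
python3 - <<'E'
from h import *
s=ctrl.read_state(); print(s)
for n in ['top','scene']:
    p=ctrl.get_image(n); save(p,n+'0.png',s=1.5); print(n,p['position'],p['orientation'],p['fx'],p['shot'])
    C=cloud(p)
    for t in ['beaker_0_mid','pad_0','crank','handwheel','trigger_face','lock_face','start_top','bottle_mid','evap_dish_mid','timer_mid']:
        for r in ctrl.trace(p,t):
            if r['score']<.2: continue
            m=r['pixels']; q=C[m&(p['depth']>0)]
            print(t,round(r['score'],2),np.round(r['extent']),m.sum(),np.round(np.median(q,0)) if len(q) else None,np.round(q.max(0)) if len(q) else '')
E
```

```text
{'clock': 0.0, 'qpos': array([-1.24581253,  0.62935174,  0.03840763,  1.51838651, -0.02700159,
        0.99627587, -0.01996158]), 'qd': array([-0.00079387,  0.00110956, -0.00065119,  0.00060739,  0.00104142,
        0.00086005, -0.00087417]), 'tau': array([-4.24277723e-04, -5.63388956e+01,  1.22595035e+00, -1.93443453e+01,
        1.09368085e-02,  1.03181438e-02, -7.01233461e-06]), 'eef_pos': array([247.30861025, 600.43423696, 230.37889233]), 'tool_rot': array([-3.13968802e+00,  4.14425830e-06,  2.75087377e+00]), 'force': array([-0.05613689,  0.07617756, -0.05843334]), 'torque': array([-0.02596384, -0.03262543,  0.01949476]), 'gripper_force': 0.0, 'width': 85.18249893345013}
top [ 454.33768868  -17.19556228 1327.68092082] [-3.08449088e+00 -3.04713058e-03 -1.58411014e+00] 353.5421776983662 1
beaker_0_mid 0.7 [293. 180.  84.  84.] 5824 [ 554. -185.   42.] [718. -29.  58.]
pad_0 0.95 [294. 180.  85.  82.] 5765 [ 554. -185.   42.] [707. -33.  58.]
handwheel 0.83 [347. 207.  25.  29.] 571 [ 451. -373.   67.] [ 495. -328.  112.]
trigger_face 0.52 [212. 176.  20.  12.] 223 [553. 101. 125.] 
[... 571 characters left out ...]
9.  27.]
crank 0.56 [307. 312.   7.  13.] 71 [ 467. -404.  103.] [ 485. -382.  111.]
handwheel 0.91 [291. 311.  36.  34.] 995 [ 446. -375.   67.] [ 493. -327.  110.]
trigger_face 0.68 [246. 160.  21.  15.] 236 [550.  98. 125.] [577. 137. 130.]
lock_face 0.43 [292. 244. 109.  92.] 8112 [ 547. -194.   42.] [710.   7.  54.]
start_top 0.4 [223. 143.  17.  21.] 228 [545. 272.  38.] [571. 328. 106.]
bottle_mid 0.76 [273. 138.  18.  33.] 442 [697. 186.  64.] [783. 318. 113.]
evap_dish_mid 0.61 [249. 124.  13.   9.] 86 [690. 353.  14.] [708. 369.  27.]
timer_mid 0.56 [221. 208.  12.  18.] 150 [420.  29.  35.] [438.  62.  53.]
timer_mid 0.35 [245. 161.  19.  20.] 224 [550.  98. 125.] [575. 133. 130.]
```

View pics/top0.png

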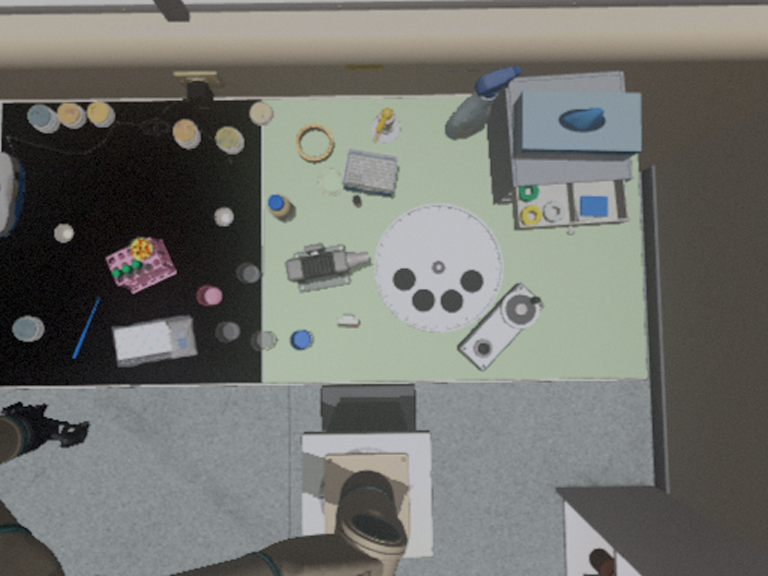

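View pics/scene0.png

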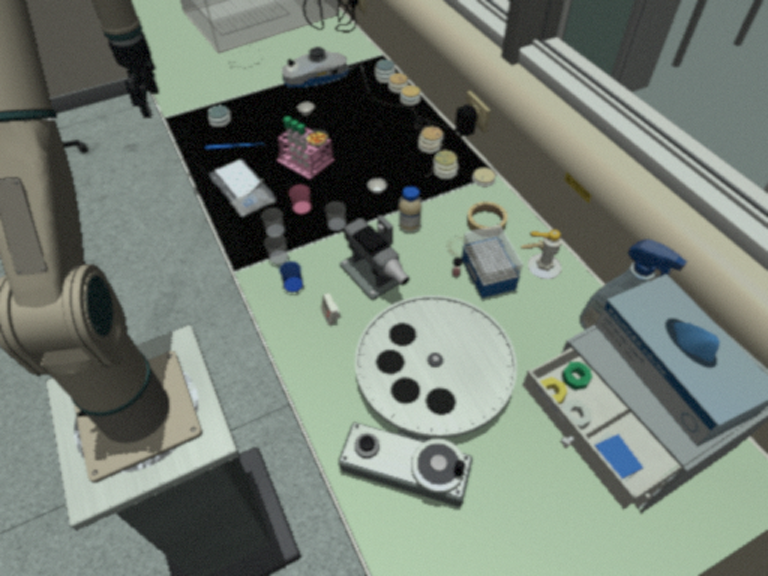

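Candidates (1.5x top picture): clear ones at (248,273), (228,331) and (264,340). Look-alikes are pink at (209,295) and blue at (302,340). There is also a faint ring at (333,180). I'll confirm in one enlarged crop.

```bash
python3 - <<'E'
from h import *
p=ctrl.get_image('top'); q=ctrl.get_image('scene')
a=cv2.resize(p['img'][100:245,125:275,::-1],None,fx=4,fy=4,interpolation=3)[:,:600]
b=cv2.resize(q['img'][125:215,165:325,::-1],None,fx=4,fy=4,interpolation=3)
cv2.imwrite('pics/c1.png',a); 
C=cloud(p)
for (u,v) in [(248,273),(228,331),(264,340),(333,180)]:
    u/=1.5;v/=1.5
    print(np.round(ray(p,u,v,28)), C[int(v)-4:int(v)+5,int(u)-4:int(u)+5,2].round().astype(int).tolist()[::2])
E
```

```text
[548. 282.  28.] [[39, 31, 21, 6, 1, 3, 2, 4, 5], [28, 13, 5, 7, 7, 3, 6, 4, 6], [18, 2, 4, 4, 3, 7, 5, 0, 3], [29, 11, 9, 3, 7, 7, 7, 4, 7], [44, 25, 7, 5, 10, 8, 4, 4, 53]]
[407. 331.  28.] [[54, 38, 23, 9, -4, 3, 52, 43, 34], [26, 4, 4, 4, 5, 5, 6, 1, 61], [15, 0, 0, 3, 3, 4, 3, 7, 7], [15, 4, 7, -1, 7, 1, 2, 3, 7], [24, 13, 3, 5, 4, 1, 2, 9, 57]]
[384. 243.  28.] [[35, 11, 2, 7, 5, 5, 61, 38, 22], [5, 4, 2, 1, 3, 0, 9, 5, 53], [10, 9, 2, -2, 5, 5, 5, 3, 8], [0, 4, 1, 7, 6, 0, 6, 0, 9], [11, 0, 6, 3, 7, 6, 3, 5, 57]]
[777.  71.  28.] [[-2, 4, 3, 6, 3, 1, -1, -1, 3], [1, -4, 2, 1, 2, 3, 0, -2, 1], [2, 0, 5, -2, 1, 4, -1, 4, 1], [4, -1, 0, -1, 1, 2, -3, 4, 3], [4, 3, 3, 3, 2, 2, 0, -5, 1328]]
```

View pics/c1.png

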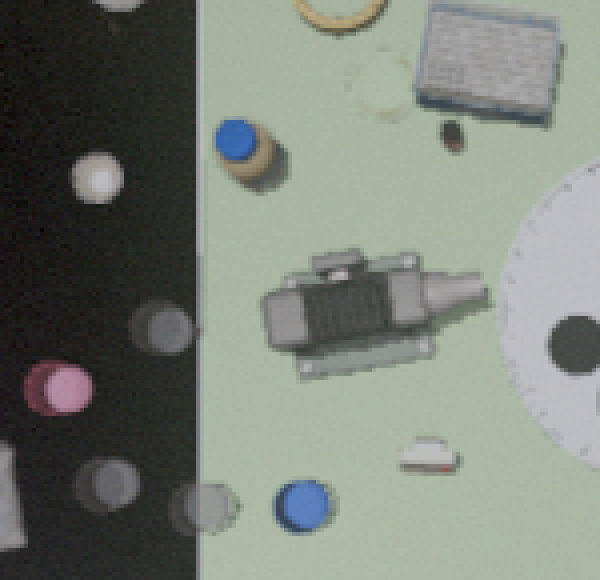

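The crop shows three clear beakers at (165,328), (110,483) and (205,506). The pink (65,388) and blue (303,505) ones are look-alikes to leave alone, and the ring at (383,85) lies flat. Next I measure.

```bash
cat >> h.py <<'E'
def circ(P):
    A=np.c_[2*P[:,:2],np.ones(len(P))]; s=np.linalg.lstsq(A,(P[:,:2]**2).sum(1),rcond=None)[0]
    return s[:2],np.sqrt(s[2]+s[:2]@s[:2])
def rel(T,yaw=None,s=None):
    "jog fractions to TCP world target T (mm), tool straight down, yaw"
    s=s or ctrl.read_state(); M=R.from_euler('xyz',s['tool_rot'])
    t=M.inv().apply(np.array(T)-s['eef_pos'])/300
    w=(M.inv()*R.from_euler('xyz',[np.pi,0,s['tool_rot'][2] if yaw is None else yaw])).as_rotvec()/(np.pi/2)
    return np.round(t,4),np.round(w,4)
E
python3 - <<'E'
from h import *
for n in ['top','scene']:
    p=ctrl.get_image(n); C=cloud(p); g=p['img'].max(2).astype(int)
    # dark pads within table
    O=np.array(p['position']); d=C-O
    P40=O+d*((40-O[2])/d[...,2])[...,None]
    near=np.hypot(P40[...,0]-554,P40[...,1]+185)<150
    m=(near&(g<70)&(p['depth']>0)).astype(np.uint8)
    k,l,st,ce=cv2.connectedComponentsWithStats(m)
    pads=[ray(p,*ce[i],40)[:2] for i in range(1,k) if st[i,4]>60]
    print(n,'pads',np.round(pads,1).tolist())
    if len(pads)==4:print('c',circ(np.array(pads)))
    for b in [(548,282),(407,331),(384,243)]:
        q=C[(np.hypot(C[...,0]-b[0],C[...,1]-b[1])<45)&(C[...,2]>40)&(C[...,2]<75)]
        f=C[(np.hypot(C[...,0]-b[0],C[...,1]-b[1])<28)&(C[...,2]>-10)&(C[...,2]<15)]
        print(b,len(q),np.round(q.mean(0)),[np.round(x,1) for x in circ(q)])
    q=C[(abs(C[...,0]-454)<60)&(abs(C[...,1]+373)<60)]
    w=q[(q[:,2]>60)&(q[:,2]<72)];print('wheel',len(w),w.mean(0).round(1),((w.max(0)+w.min(0))/2).round(1)); w=q[(q[:,2]>88)&(q[:,2]<115)];print('crank',len(w),w.mean(0).round(1))
    q=C[(abs(C[...,0]-554)<50)&(abs(C[...,1]-100)<60)]
    w=q[(q[:,2]>118)&(q[:,2]<130)];print('trig',len(w),w.mean(0).round(1)); w=q[(q[:,2]>135)&(q[:,2]<150)];print('cheek',len(w),w.mean(0).round(1),w.min(0).round(),w.max(0).round())
    q=C[(abs(C[...,0]-360)<40)&(abs(C[...,1]+280)<40)];w=q[(q[:,2]>58)];print('start',len(w),w.mean(0).round(1),w.max(0).round(1))
E
```

```text
top pads []
(548, 282) 53 [549. 283.  53.] [array([547.5, 278.3]), np.float64(22.4)]
(407, 331) 53 [407. 333.  53.] [array([406.1, 328.2]), np.float64(22.2)]
(384, 243) 50 [384. 248.  52.] [array([384. , 243.7]), np.float64(22.2)]
wheel 451 [ 449.7 -370.9   66.9] [ 449.4 -372.9   66.4]
crank 26 [ 471.4 -400.4  103.6]
trig 230 [554.  101.2 125. ]
cheek 69 [592.2 107.7 143.2] [579.  89. 136.] [602. 129. 149.]
start 106 [ 359.1 -284.9   64.5] [ 377.5 -265.4   76.4]
scene pads [[526.4, -97.8], [475.2, -143.4], [472.3, -212.5], [519.6, -262.5]]
c (array([ 555.15465768, -181.45808635]), np.float64(88.49727558663155))
(548, 282) 103 [546. 281.  51.] [array([545.8, 280.4]), np.float64(22.4)]
(407, 331) 106 [405. 331.  51.] [array([404.7, 330.2]), np.float64(22.3)]
(384, 243) 110 [382. 248.  51.] [array([382.1, 245.9]), np.float64(22.1)]
wheel 881 [ 445.  -373.2   67. ] [ 448.3 -372.4   66.2]
crank 54 [ 468.  -403.5  102.9]
trig 235 [554.4  99.6 125.3]
cheek 80 [589.9 106.5 142.9] [575.  85. 135.] [602. 129. 149.]
start 186 [ 356.  -285.5   64.8] [ 377.3 -261.8   73.2]<stdin>:6: RuntimeWarning: divide by zero encountered in divide
<stdin>:6: RuntimeWarning: invalid value encountered in multiply
```

```bash
cat > plan.py <<'E'
import sys,numpy as np,json
# usage: plan.py x y z yaw  / groups "x,y,z,yaw ..." ; '|' starts a new call
c=None
for tok in sys.argv[1:]:
    if tok=='|': c=cur; print('--new call'); continue
    t=np.array(eval(tok),float)
    if c is None: c=cur=t; continue
    d=t-c; s,k=np.sin(c[3]),np.cos(c[3])
    r=np.round([(d[0]*k+d[1]*s)/300,(d[0]*s-d[1]*k)/300,-d[2]/300,-d[3]/(np.pi/2)],3)
    e=r[:3]*300; cur=c+np.array([e[0]*k+e[1]*s,e[0]*s-e[1]*k,-e[2],-r[3]*np.pi/2])
    print(tok,'tx,ty,tz,wz',r, 'cmd',np.round(cur,2).tolist()[:3],round(cur[3],4))
E
python3 plan.py 247.6,601,231.3,2.7509 383,245,120,2.14 '|' 383,245,11,2.14 383,245,150,2.14 '|' 475,-143,150,1.279 '|' 475,-143,52,1.279 475,-143,130,1.279
```

```text
383,245,120,2.14 tx,ty,tz,wz [-0.869 -0.925  0.371  0.389] cmd [382.98, 245.13, 120.0] 2.1399
--new call
383,245,11,2.14 tx,ty,tz,wz [-0.    -0.     0.363 -0.   ] cmd [382.98, 245.13, 11.1] 2.1399
383,245,150,2.14 tx,ty,tz,wz [-0.  -0.  -0.1 -0. ] cmd [382.98, 245.13, 150.0] 2.1399
--new call
475,-143,150,1.279 tx,ty,tz,wz [-1.255 -0.439 -0.     0.548] cmd [474.9, -143.0, 150.0] 1.2791
--new call
475,-143,52,1.279 tx,ty,tz,wz [0.    0.    0.327 0.   ] cmd [474.9, -143.0, 51.9] 1.2791
475,-143,130,1.279 tx,ty,tz,wz [0.    0.    0.067 0.   ] cmd [474.9, -143.0, 129.9] 1.2791
```

Call:
jog_arm(
  plan=[
    {"tx":-0.869,"ty":-0.925,"tz":0.371,"wz":0.389,"claw":0},
    {"tx":-0.869,"ty":-0.925,"tz":0.371,"wz":0.389,"claw":0},
    {"tx":-0.869,"ty":-0.925,"tz":0.371,"wz":0.389,"claw":0},
    {"tx":-0.869,"ty":-0.925,"tz":0.371,"wz":0.389,"claw":0},
    {"tx":-0.869,"ty":-0.925,"tz":0.371,"wz":0.389,"claw":0},
    {"tx":-0.869,"ty":-0.925,"tz":0.371,"wz":0.389,"claw":0},
    {"tx":-0.869,"ty":-0.925,"tz":0.371,"wz":0.389,"claw":0},
    {"tx":-0.869,"ty":-0.925,"tz":0.371,"wz":0.389,"claw":0},
    {"tx":-0.869,"ty":-0.925,"tz":0.371,"wz":0.389,"claw":0},
    {"tx":-0.869,"ty":-0.925,"tz":0.371,"wz":0.389,"claw":0},
    {"tx":-0.869,"ty":-0.925,"tz":0.371,"wz":0.389,"claw":0},
    {"tx":-0.869,"ty":-0.925,"tz":0.371,"wz":0.389,"claw":0},
  ],
)

```text
invalid input at $.plan[0]: expected keys tx, ty, tz, wx, wy, wz, claw
```

Call:
jog_arm(
  plan=[
    {"tx":-0.869,"ty":-0.925,"tz":0.371,"wx":0,"wy":0,"wz":0.389,"claw":0},
    {"tx":-0.869,"ty":-0.925,"tz":0.371,"wx":0,"wy":0,"wz":0.389,"claw":0},
    {"tx":-0.869,"ty":-0.925,"tz":0.371,"wx":0,"wy":0,"wz":0.389,"claw":0},
    {"tx":-0.869,"ty":-0.925,"tz":0.371,"wx":0,"wy":0,"wz":0.389,"claw":0},
    {"tx":-0.869,"ty":-0.925,"tz":0.371,"wx":0,"wy":0,"wz":0.389,"claw":0},
    {"tx":-0.869,"ty":-0.925,"tz":0.371,"wx":0,"wy":0,"wz":0.389,"claw":0},
    {"tx":-0.869,"ty":-0.925,"tz":0.371,"wx":0,"wy":0,"wz":0.389,"claw":0},
    {"tx":-0.869,"ty":-0.925,"tz":0.371,"wx":0,"wy":0,"wz":0.389,"claw":0},
    {"tx":-0.869,"ty":-0.925,"tz":0.371,"wx":0,"wy":0,"wz":0.389,"claw":0},
    {"tx":-0.869,"ty":-0.925,"tz":0.371,"wx":0,"wy":0,"wz":0.389,"claw":0},
    {"tx":-0.869,"ty":-0.925,"tz":0.371,"wx":0,"wy":0,"wz":0.389,"claw":0},
    {"tx":-0.869,"ty":-0.925,"tz":0.371,"wx":0,"wy":0,"wz":0.389,"claw":0},
  ],
)

```text
clock: 2.5
eef_pos: [382.6, 247.0, 120.3]
tool_rot: [3.14, -0.001, 2.143]
force: [-0.5, 0.2, 0.1]
width: 85.7
gripper_force: 0.0
```

Call:
jog_arm(
  plan=[
    {"tx":0,"ty":0,"tz":0.13,"wx":0,"wy":0,"wz":0,"claw":0},
    {"tx":0,"ty":0,"tz":0.26,"wx":0,"wy":0,"wz":0,"claw":0},
    {"tx":0,"ty":0,"tz":0.363,"wx":0,"wy":0,"wz":0,"claw":0},
    {"tx":0,"ty":0,"tz":0.363,"wx":0,"wy":0,"wz":0,"claw":0},
    {"tx":0,"ty":0,"tz":0.363,"wx":0,"wy":0,"wz":0,"claw":0.6},
    {"tx":0,"ty":0,"tz":0.363,"wx":0,"wy":0,"wz":0,"claw":0.6},
    {"tx":0,"ty":0,"tz":0.363,"wx":0,"wy":0,"wz":0,"claw":0.6},
    {"tx":0,"ty":0,"tz":0.363,"wx":0,"wy":0,"wz":0,"claw":0.6},
    {"tx":0,"ty":0,"tz":0.363,"wx":0,"wy":0,"wz":0,"claw":0.6},
    {"tx":0,"ty":0,"tz":0.363,"wx":0,"wy":0,"wz":0,"claw":0.6},
  ],
)

```text
clock: 3.5
eef_pos: [383.1, 245.3, 11.5]
tool_rot: [3.141, -0.001, 2.14]
force: [0.1, 0.2, 0.6]
width: 46.1
gripper_force: 60.9
```

Call:
jog_arm(
  plan=[
    {"tx":0,"ty":0,"tz":-0.1,"wx":0,"wy":0,"wz":0,"claw":0.6},
    {"tx":0,"ty":0,"tz":-0.22,"wx":0,"wy":0,"wz":0,"claw":0.6},
    {"tx":0,"ty":0,"tz":-0.34,"wx":0,"wy":0,"wz":0,"claw":0.6},
    {"tx":0,"ty":0,"tz":-0.463,"wx":0,"wy":0,"wz":0,"claw":0.6},
    {"tx":-0.1,"ty":-0.035,"tz":-0.463,"wx":0,"wy":0,"wz":0.05,"claw":0.6},
    {"tx":-0.23,"ty":-0.08,"tz":-0.463,"wx":0,"wy":0,"wz":0.1,"claw":0.6},
    {"tx":-0.37,"ty":-0.13,"tz":-0.463,"wx":0,"wy":0,"wz":0.16,"claw":0.6},
    {"tx":-0.5,"ty":-0.175,"tz":-0.463,"wx":0,"wy":0,"wz":0.22,"claw":0.6},
    {"tx":-0.63,"ty":-0.22,"tz":-0.463,"wx":0,"wy":0,"wz":0.275,"claw":0.6},
    {"tx":-0.75,"ty":-0.263,"tz":-0.463,"wx":0,"wy":0,"wz":0.33,"claw":0.6},
    {"tx":-0.87,"ty":-0.305,"tz":-0.463,"wx":0,"wy":0,"wz":0.38,"claw":0.6},
    {"tx":-1.0,"ty":-0.35,"tz":-0.463,"wx":0,"wy":0,"wz":0.438,"claw":0.6},
  ],
)

```text
clock: 4.7
eef_pos: [455.8, -65.4, 150.1]
tool_rot: [-3.141, -0.001, 1.448]
force: [0.9, -0.2, -0.5]
width: 46.0
gripper_force: 61.2
```

```bash
python3 - <<'E'
from h import *
for n in ['top','scene']:
    p=ctrl.get_image(n); g=p['img'].max(2).astype(int)
    v,u=np.mgrid[:384,:512]; O=np.array(p['position'])
    d=np.stack([(u-p['cx'])/p['fx'],(v-p['cy'])/p['fy'],np.ones_like(u)],-1)@rot(p['orientation']).T
    P=O+d*((40-O[2])/d[...,2])[...,None]; near=np.hypot(P[...,0]-555,P[...,1]+182)<125
    for th in (60,80,100):
        k,l,st,ce=cv2.connectedComponentsWithStats((near&(g<th)).astype(np.uint8))
        print(n,th,[(np.round(ray(p,*ce[i],40)[:2],1).tolist(),st[i,4]) for i in range(1,k) if st[i,4]>60])
    C=cloud(p)
    for b in [(546.6,279.5),(405.4,329.2)]:
        q=C[(np.hypot(C[...,0]-b[0],C[...,1]-b[1])<45)&(C[...,2]>40)&(C[...,2]<75)]
        print(b,len(q),[np.round(x,1) for x in circ(q)] if len(q)>9 else '')
E
python3 plan.py 382.98,245.13,11.1,2.1399 "382.98+300*(-1.0*np.cos(2.1399)-.35*np.sin(2.1399)),245.13+300*(-1.0*np.sin(2.1399)+.35*np.cos(2.1399)),150,2.1399-.438*np.pi/2" "|" 475.5,-143,150,1.279 "475.5,-143,52,1.279"  475.5,-143,130,1.279 
```

```text
top 60 []
top 80 [([522.1, -263.1], np.int32(136)), ([474.1, -213.4], np.int32(148))]
top 100 [([522.1, -262.9], np.int32(156)), ([474.1, -213.1], np.int32(159))]
(546.6, 279.5) 52 [array([547.6, 278.2]), np.float64(22.5)]
(405.4, 329.2) 53 [array([406.1, 328.2]), np.float64(22.3)]
scene 60 [([525.6, -97.6], np.int32(174)), ([474.1, -142.1], np.int32(203)), ([472.3, -212.5], np.int32(208)), ([519.7, -262.3], np.int32(220))]
scene 80 [([525.7, -97.5], np.int32(195)), ([473.8, -142.1], np.int32(229)), ([472.4, -212.0], np.int32(227)), ([519.9, -262.4], np.int32(239))]
scene 100 [([525.3, -97.4], np.int32(207)), ([473.0, -141.0], np.int32(253)), ([472.3, -212.2], np.int32(246)), ([519.8, -261.8], np.int32(252))]
(546.6, 279.5) 33 [array([545.5, 280.5]), np.float64(22.0)]
(405.4, 329.2) 107 [array([404.3, 330.7]), np.float64(22.1)]
382.98+300*(-1.0*np.cos(2.1399)-.35*np.sin(2.1399)),245.13+300*(-1.0*np.sin(2.1399)+.35*np.cos(2.1399)),150,2.1399-.438*np.pi/2 tx,ty,tz,wz [-1.    -0.35  -0.463  0.438] cmd [456.19, -64.17, 150.0] 1.4519
--new call
475.5,-143,150,1.279 tx,ty,tz,wz [-0.253  0.095 -0.     0.11 ] cmd [475.49, -142.91, 150.0] 1.2791
475.5,-143,52,1.279 tx,ty,tz,wz [-0.253  0.095  0.327  0.11 ] cmd [475.49, -142.91, 51.9] 1.2791
475.5,-143,130,1.279 tx,ty,tz,wz [-0.253  0.095  0.067  0.11 ] cmd [475.49, -142.91, 129.9] 1.2791
```

Call:
jog_arm(
  plan=[
    {"tx":-0.15,"ty":0.055,"tz":0,"wx":0,"wy":0,"wz":0.07,"claw":0.6},
    {"tx":-0.253,"ty":0.095,"tz":0,"wx":0,"wy":0,"wz":0.11,"claw":0.6},
    {"tx":-0.253,"ty":0.095,"tz":0.1,"wx":0,"wy":0,"wz":0.11,"claw":0.6},
    {"tx":-0.253,"ty":0.095,"tz":0.2,"wx":0,"wy":0,"wz":0.11,"claw":0.6},
    {"tx":-0.253,"ty":0.095,"tz":0.29,"wx":0,"wy":0,"wz":0.11,"claw":0.6},
    {"tx":-0.253,"ty":0.095,"tz":0.327,"wx":0,"wy":0,"wz":0.11,"claw":0.6},
    {"tx":-0.253,"ty":0.095,"tz":0.327,"wx":0,"wy":0,"wz":0.11,"claw":0.6},
    {"tx":-0.253,"ty":0.095,"tz":0.327,"wx":0,"wy":0,"wz":0.11,"claw":0.6},
    {"tx":-0.253,"ty":0.095,"tz":0.327,"wx":0,"wy":0,"wz":0.11,"claw":0.15},
    {"tx":-0.253,"ty":0.095,"tz":0.327,"wx":0,"wy":0,"wz":0.11,"claw":0.15},
    {"tx":-0.253,"ty":0.095,"tz":0.327,"wx":0,"wy":0,"wz":0.11,"claw":0.15},
  ],
)

```text
clock: 5.9
eef_pos: [475.5, -142.8, 52.3]
tool_rot: [3.141, -0.0, 1.279]
force: [-0.7, -0.5, -0.2]
width: 72.8
gripper_force: 0.0
```

```bash
python3 plan.py 475.49,-142.91,51.9,1.2791 475.5,-143,150,1.279 448,0,150,1.57 440,50,150,1.68 435,120,150,1.84 "|" 405.5,329.3,120,2.253 405.5,329.3,11,2.253 "|" 405.5,329.3,150,2.253 430,120,150,1.84 430,50,150,1.68
```

```text
475.5,-143,150,1.279 tx,ty,tz,wz [-0.     0.    -0.327  0.   ] cmd [475.49, -142.91, 150.0] 1.2791
448,0,150,1.57 tx,ty,tz,wz [ 0.43  -0.225 -0.327 -0.185] cmd [447.94, 0.05, 150.0] 1.5697
440,50,150,1.68 tx,ty,tz,wz [ 0.582 -0.298 -0.327 -0.255] cmd [440.08, 50.02, 150.0] 1.6797
435,120,150,1.84 tx,ty,tz,wz [ 0.801 -0.381 -0.327 -0.357] cmd [435.12, 120.11, 150.0] 1.8399
--new call
405.5,329.3,120,2.253 tx,ty,tz,wz [ 0.698  0.09   0.1   -0.263] cmd [405.48, 329.15, 120.0] 2.253
405.5,329.3,11,2.253 tx,ty,tz,wz [ 0.698  0.09   0.463 -0.263] cmd [405.48, 329.15, 11.1] 2.253
--new call
405.5,329.3,150,2.253 tx,ty,tz,wz [ 0.     0.    -0.463 -0.   ] cmd [405.48, 329.15, 150.0] 2.253
430,120,150,1.84 tx,ty,tz,wz [-0.593 -0.376 -0.463  0.263] cmd [430.1, 119.95, 150.0] 1.8399
430,50,150,1.68 tx,ty,tz,wz [-0.774 -0.523 -0.463  0.365] cmd [430.1, 50.0, 150.0] 1.6797
```

Call:
jog_arm(
  plan=[
    {"tx":0,"ty":0,"tz":-0.1,"wx":0,"wy":0,"wz":0,"claw":0.15},
    {"tx":0,"ty":0,"tz":-0.22,"wx":0,"wy":0,"wz":0,"claw":0.15},
    {"tx":0,"ty":0,"tz":-0.327,"wx":0,"wy":0,"wz":0,"claw":0.1},
    {"tx":0.43,"ty":-0.225,"tz":-0.327,"wx":0,"wy":0,"wz":-0.185,"claw":0},
    {"tx":0.43,"ty":-0.225,"tz":-0.327,"wx":0,"wy":0,"wz":-0.185,"claw":0},
    {"tx":0.43,"ty":-0.225,"tz":-0.327,"wx":0,"wy":0,"wz":-0.185,"claw":0},
    {"tx":0.582,"ty":-0.298,"tz":-0.327,"wx":0,"wy":0,"wz":-0.255,"claw":0},
    {"tx":0.801,"ty":-0.381,"tz":-0.327,"wx":0,"wy":0,"wz":-0.357,"claw":0},
    {"tx":0.801,"ty":-0.381,"tz":-0.327,"wx":0,"wy":0,"wz":-0.357,"claw":0},
  ],
)

```text
clock: 6.8
eef_pos: [433.7, 125.3, 150.0]
tool_rot: [-3.141, -0.003, 1.85]
force: [0.8, 0.2, 0.9]
width: 85.4
gripper_force: 0.0
```

```bash
cat >> h.py <<'E'
def rims(cands,zr=(40,75)):
    for n in ['top','scene']:
        p=ctrl.get_image(n); C=cloud(p)
        for b in cands:
            q=C[(np.hypot(C[...,0]-b[0],C[...,1]-b[1])<(30 if zr[0]>75 else 45))&(C[...,2]>zr[0])&(C[...,2]<zr[1])]
            print(n,b,len(q),[np.round(x,1) for x in circ(q)] if len(q)>9 else '')
E
python3 - <<'E'
from h import *
rims([(405.4,329.2),(546.6,279.5)]); rims([(475.5,-143)],(82,110))
E
```

```text
top (405.4, 329.2) 54 [array([406.2, 328.1]), np.float64(22.3)]
top (546.6, 279.5) 52 [array([547.5, 278.2]), np.float64(22.5)]
scene (405.4, 329.2) 63 [array([404.7, 330.8]), np.float64(22.3)]
scene (546.6, 279.5) 51 [array([547.7, 278.7]), np.float64(20.9)]
top (475.5, -143) 40 [array([ 475. , -145.1]), np.float64(22.2)]
scene (475.5, -143) 114 [array([ 473.2, -143.9]), np.float64(22.2)]
```

Call:
jog_arm(
  plan=[
    {"tx":0.698,"ty":0.09,"tz":0.1,"wx":0,"wy":0,"wz":-0.263,"claw":0},
    {"tx":0.698,"ty":0.09,"tz":0.1,"wx":0,"wy":0,"wz":-0.263,"claw":0},
    {"tx":0.698,"ty":0.09,"tz":0.1,"wx":0,"wy":0,"wz":-0.263,"claw":0},
    {"tx":0.698,"ty":0.09,"tz":0.1,"wx":0,"wy":0,"wz":-0.263,"claw":0},
    {"tx":0.698,"ty":0.09,"tz":0.1,"wx":0,"wy":0,"wz":-0.263,"claw":0},
    {"tx":0.698,"ty":0.09,"tz":0.1,"wx":0,"wy":0,"wz":-0.263,"claw":0},
    {"tx":0.698,"ty":0.09,"tz":0.1,"wx":0,"wy":0,"wz":-0.263,"claw":0},
    {"tx":0.698,"ty":0.09,"tz":0.2,"wx":0,"wy":0,"wz":-0.263,"claw":0},
    {"tx":0.698,"ty":0.09,"tz":0.33,"wx":0,"wy":0,"wz":-0.263,"claw":0},
    {"tx":0.698,"ty":0.09,"tz":0.463,"wx":0,"wy":0,"wz":-0.263,"claw":0},
    {"tx":0.698,"ty":0.09,"tz":0.463,"wx":0,"wy":0,"wz":-0.263,"claw":0},
    {"tx":0.698,"ty":0.09,"tz":0.463,"wx":0,"wy":0,"wz":-0.263,"claw":0.3},
  ],
)

```text
clock: 8.2
eef_pos: [406.6, 326.5, 11.8]
tool_rot: [-3.141, 0.001, 2.249]
force: [0.2, 1.2, 1.1]
width: 73.5
gripper_force: 0.0
```

```bash
python3 plan.py 405.48,329.15,11.1,2.253 405.5,329.3,150,2.253 430,120,150,1.84 435,50,150,1.68 "|" 473.5,-213,150,1.15 473.5,-213,52,1.15 "|" 473.5,-213,150,1.15 440,0,150,1.57 430,50,150,1.68
```

```text
405.5,329.3,150,2.253 tx,ty,tz,wz [ 0.     0.    -0.463 -0.   ] cmd [405.48, 329.15, 150.0] 2.253
430,120,150,1.84 tx,ty,tz,wz [-0.593 -0.376 -0.463  0.263] cmd [430.09, 119.95, 150.0] 1.8399
435,50,150,1.68 tx,ty,tz,wz [-0.784 -0.51  -0.463  0.365] cmd [435.02, 50.12, 150.0] 1.6797
--new call
473.5,-213,150,1.15 tx,ty,tz,wz [-0.886  0.032 -0.     0.337] cmd [473.44, -213.06, 150.0] 1.1503
473.5,-213,52,1.15 tx,ty,tz,wz [-0.886  0.032  0.327  0.337] cmd [473.44, -213.06, 51.9] 1.1503
--new call
473.5,-213,150,1.15 tx,ty,tz,wz [ 0.     0.    -0.327  0.   ] cmd [473.44, -213.06, 150.0] 1.1503
440,0,150,1.57 tx,ty,tz,wz [ 0.603 -0.392 -0.327 -0.267] cmd [439.93, 0.09, 150.0] 1.5697
430,50,150,1.68 tx,ty,tz,wz [ 0.741 -0.49  -0.327 -0.337] cmd [429.99, 49.88, 150.0] 1.6797
```

Call:
jog_arm(
  plan=[
    {"tx":0,"ty":0,"tz":0,"wx":0,"wy":0,"wz":0,"claw":0.6},
    {"tx":0,"ty":0,"tz":0,"wx":0,"wy":0,"wz":0,"claw":0.6},
    {"tx":0,"ty":0,"tz":0,"wx":0,"wy":0,"wz":0,"claw":0.6},
    {"tx":0,"ty":0,"tz":0,"wx":0,"wy":0,"wz":0,"claw":0.6},
    {"tx":0,"ty":0,"tz":0,"wx":0,"wy":0,"wz":0,"claw":0.6},
  ],
)

```text
clock: 8.7
eef_pos: [406.9, 329.6, 13.4]
tool_rot: [3.138, 0.001, 2.253]
force: [0.2, -1.3, 6.5]
width: 45.7
gripper_force: 59.8
```

Call:
jog_arm(
  plan=[
    {"tx":0,"ty":0,"tz":-0.1,"wx":0,"wy":0,"wz":0,"claw":0.6},
    {"tx":0,"ty":0,"tz":-0.22,"wx":0,"wy":0,"wz":0,"claw":0.6},
    {"tx":0,"ty":0,"tz":-0.34,"wx":0,"wy":0,"wz":0,"claw":0.6},
    {"tx":0,"ty":0,"tz":-0.463,"wx":0,"wy":0,"wz":0,"claw":0.6},
    {"tx":-0.12,"ty":-0.076,"tz":-0.463,"wx":0,"wy":0,"wz":0.05,"claw":0.6},
    {"tx":-0.24,"ty":-0.15,"tz":-0.463,"wx":0,"wy":0,"wz":0.1,"claw":0.6},
    {"tx":-0.36,"ty":-0.23,"tz":-0.463,"wx":0,"wy":0,"wz":0.16,"claw":0.6},
    {"tx":-0.48,"ty":-0.305,"tz":-0.463,"wx":0,"wy":0,"wz":0.21,"claw":0.6},
    {"tx":-0.593,"ty":-0.376,"tz":-0.463,"wx":0,"wy":0,"wz":0.263,"claw":0.6},
    {"tx":-0.69,"ty":-0.443,"tz":-0.463,"wx":0,"wy":0,"wz":0.315,"claw":0.6},
    {"tx":-0.784,"ty":-0.51,"tz":-0.463,"wx":0,"wy":0,"wz":0.365,"claw":0.6},
  ],
)

```text
clock: 9.8
eef_pos: [435.3, 48.8, 151.3]
tool_rot: [3.139, -0.001, 1.676]
force: [0.0, 0.1, -0.4]
width: 45.4
gripper_force: 61.3
```

Call:
jog_arm(
  plan=[
    {"tx":-0.15,"ty":0.005,"tz":0,"wx":0,"wy":0,"wz":0.06,"claw":0.6},
    {"tx":-0.31,"ty":0.01,"tz":0,"wx":0,"wy":0,"wz":0.12,"claw":0.6},
    {"tx":-0.47,"ty":0.016,"tz":0,"wx":0,"wy":0,"wz":0.18,"claw":0.6},
    {"tx":-0.63,"ty":0.022,"tz":0,"wx":0,"wy":0,"wz":0.24,"claw":0.6},
    {"tx":-0.78,"ty":0.028,"tz":0,"wx":0,"wy":0,"wz":0.3,"claw":0.6},
    {"tx":-0.886,"ty":0.032,"tz":0.02,"wx":0,"wy":0,"wz":0.337,"claw":0.6},
    {"tx":-0.886,"ty":0.032,"tz":0.1,"wx":0,"wy":0,"wz":0.337,"claw":0.6},
    {"tx":-0.886,"ty":0.032,"tz":0.19,"wx":0,"wy":0,"wz":0.337,"claw":0.6},
    {"tx":-0.886,"ty":0.032,"tz":0.26,"wx":0,"wy":0,"wz":0.337,"claw":0.6},
    {"tx":-0.886,"ty":0.032,"tz":0.31,"wx":0,"wy":0,"wz":0.337,"claw":0.6},
    {"tx":-0.886,"ty":0.032,"tz":0.327,"wx":0,"wy":0,"wz":0.337,"claw":0.6},
    {"tx":-0.886,"ty":0.032,"tz":0.327,"wx":0,"wy":0,"wz":0.337,"claw":0.6},
  ],
)

```text
clock: 11.0
eef_pos: [473.4, -213.0, 53.4]
tool_rot: [3.141, -0.001, 1.15]
force: [-1.7, 2.8, 3.9]
width: 45.5
gripper_force: 61.2
```

Call:
jog_arm(
  plan=[
    {"tx":0,"ty":0,"tz":0,"wx":0,"wy":0,"wz":0,"claw":0.6},
    {"tx":0,"ty":0,"tz":0,"wx":0,"wy":0,"wz":0,"claw":0.15},
    {"tx":0,"ty":0,"tz":0,"wx":0,"wy":0,"wz":0,"claw":0.15},
    {"tx":0,"ty":0,"tz":0,"wx":0,"wy":0,"wz":0,"claw":0.15},
  ],
)

```text
clock: 11.4
eef_pos: [473.7, -213.1, 52.2]
tool_rot: [3.141, 0.0, 1.15]
force: [-0.6, -0.0, -0.2]
width: 72.4
gripper_force: 0.0
```

```bash
python3 plan.py 473.44,-213.06,51.9,1.1503  473.5,-213,150,1.15 440,0,150,1.57 430,50,150,1.68 "|" 430,180,150,1.95 547,279,120,2.04  547,279,11,2.04 "|" 547,279,150,2.04 430,180,150,1.95 430,80,150,1.73 "|" 526.5,-98,150,1.38 526.5,-98,52,1.38
```

```text
473.5,-213,150,1.15 tx,ty,tz,wz [ 0.     0.    -0.327  0.   ] cmd [473.44, -213.06, 150.0] 1.1503
440,0,150,1.57 tx,ty,tz,wz [ 0.603 -0.392 -0.327 -0.267] cmd [439.93, 0.09, 150.0] 1.5697
430,50,150,1.68 tx,ty,tz,wz [ 0.741 -0.49  -0.327 -0.337] cmd [429.99, 49.88, 150.0] 1.6797
--new call
430,180,150,1.95 tx,ty,tz,wz [ 0.431  0.047 -0.    -0.172] cmd [429.96, 179.95, 150.0] 1.9498
547,279,120,2.04 tx,ty,tz,wz [ 0.717  0.471  0.1   -0.229] cmd [547.09, 279.06, 120.0] 2.0394
547,279,11,2.04 tx,ty,tz,wz [ 0.717  0.471  0.463 -0.229] cmd [547.09, 279.06, 11.1] 2.0394
--new call
547,279,150,2.04 tx,ty,tz,wz [-0.    -0.    -0.463 -0.   ] cmd [547.09, 279.06, 150.0] 2.0394
430,180,150,1.95 tx,ty,tz,wz [-0.118 -0.497 -0.463  0.057] cmd [430.04, 180.14, 150.0] 1.9498
430,80,150,1.73 tx,ty,tz,wz [-0.416 -0.648 -0.463  0.197] cmd [430.0, 79.92, 150.0] 1.7299
--new call
526.5,-98,150,1.38 tx,ty,tz,wz [-0.637  0.224 -0.     0.223] cmd [526.63, -98.12, 150.0] 1.3796
526.5,-98,52,1.38 tx,ty,tz,wz [-0.637  0.224  0.327  0.223] cmd [526.63, -98.12, 51.9] 1.3796
```

Call:
jog_arm(
  plan=[
    {"tx":0,"ty":0,"tz":-0.1,"wx":0,"wy":0,"wz":0,"claw":0.15},
    {"tx":0,"ty":0,"tz":-0.22,"wx":0,"wy":0,"wz":0,"claw":0.15},
    {"tx":0,"ty":0,"tz":-0.327,"wx":0,"wy":0,"wz":0,"claw":0.1},
    {"tx":0.603,"ty":-0.392,"tz":-0.327,"wx":0,"wy":0,"wz":-0.267,"claw":0},
    {"tx":0.603,"ty":-0.392,"tz":-0.327,"wx":0,"wy":0,"wz":-0.267,"claw":0},
    {"tx":0.603,"ty":-0.392,"tz":-0.327,"wx":0,"wy":0,"wz":-0.267,"claw":0},
    {"tx":0.603,"ty":-0.392,"tz":-0.327,"wx":0,"wy":0,"wz":-0.267,"claw":0},
    {"tx":0.603,"ty":-0.392,"tz":-0.327,"wx":0,"wy":0,"wz":-0.267,"claw":0},
    {"tx":0.741,"ty":-0.49,"tz":-0.327,"wx":0,"wy":0,"wz":-0.337,"claw":0},
    {"tx":0.741,"ty":-0.49,"tz":-0.327,"wx":0,"wy":0,"wz":-0.337,"claw":0},
  ],
)

```text
clock: 12.4
eef_pos: [427.9, 56.6, 149.4]
tool_rot: [-3.139, -0.004, 1.692]
force: [-0.2, -0.6, -0.4]
width: 85.1
gripper_force: 0.0
```

```bash
python3 - <<'E'
from h import *
rims([(546.6,279.5)]); rims([(475.5,-143),(473.5,-213)],(82,110))
E
```

```text
top (546.6, 279.5) 50 [array([547.4, 278.3]), np.float64(22.5)]
scene (546.6, 279.5) 20 [array([558.8, 290.5]), np.float64(8.3)]
top (475.5, -143) 38 [array([ 474.8, -145.2]), np.float64(22.3)]
top (473.5, -213) 46 [array([ 475.2, -213.7]), np.float64(22.4)]
scene (475.5, -143) 116 [array([ 473.4, -143.9]), np.float64(22.3)]
scene (473.5, -213) 122 [array([ 473.2, -212.2]), np.float64(22.3)]
```

Both are placed well. Now the third.

Call:
jog_arm(
  plan=[
    {"tx":0.431,"ty":0.047,"tz":0,"wx":0,"wy":0,"wz":-0.172,"claw":0},
    {"tx":0.431,"ty":0.047,"tz":0,"wx":0,"wy":0,"wz":-0.172,"claw":0},
    {"tx":0.431,"ty":0.047,"tz":0,"wx":0,"wy":0,"wz":-0.172,"claw":0},
    {"tx":0.717,"ty":0.471,"tz":0.1,"wx":0,"wy":0,"wz":-0.229,"claw":0},
    {"tx":0.717,"ty":0.471,"tz":0.1,"wx":0,"wy":0,"wz":-0.229,"claw":0},
    {"tx":0.717,"ty":0.471,"tz":0.1,"wx":0,"wy":0,"wz":-0.229,"claw":0},
    {"tx":0.717,"ty":0.471,"tz":0.1,"wx":0,"wy":0,"wz":-0.229,"claw":0},
    {"tx":0.717,"ty":0.471,"tz":0.1,"wx":0,"wy":0,"wz":-0.229,"claw":0},
    {"tx":0.717,"ty":0.471,"tz":0.2,"wx":0,"wy":0,"wz":-0.229,"claw":0},
    {"tx":0.717,"ty":0.471,"tz":0.33,"wx":0,"wy":0,"wz":-0.229,"claw":0},
    {"tx":0.717,"ty":0.471,"tz":0.463,"wx":0,"wy":0,"wz":-0.229,"claw":0},
    {"tx":0.717,"ty":0.471,"tz":0.463,"wx":0,"wy":0,"wz":-0.229,"claw":0},
  ],
)

```text
clock: 13.8
eef_pos: [542.6, 275.3, 7.2]
tool_rot: [-3.131, -0.0, 2.036]
force: [-0.7, -0.4, 0.4]
width: 85.7
gripper_force: 0.0
```

Call:
jog_arm(
  plan=[
    {"tx":0,"ty":0,"tz":0,"wx":0,"wy":0,"wz":0,"claw":0.6},
    {"tx":0,"ty":0,"tz":0,"wx":0,"wy":0,"wz":0,"claw":0.6},
    {"tx":0,"ty":0,"tz":0,"wx":0,"wy":0,"wz":0,"claw":0.6},
    {"tx":0,"ty":0,"tz":0,"wx":0,"wy":0,"wz":0,"claw":0.6},
    {"tx":0,"ty":0,"tz":0,"wx":0,"wy":0,"wz":0,"claw":0.6},
    {"tx":0,"ty":0,"tz":0,"wx":0,"wy":0,"wz":0,"claw":0.6},
  ],
)

```text
clock: 14.4
eef_pos: [548.7, 279.2, 13.8]
tool_rot: [3.138, 0.0, 2.039]
force: [-1.1, -0.5, 6.4]
width: 45.8
gripper_force: 60.1
```

Call:
jog_arm(
  plan=[
    {"tx":0,"ty":0,"tz":-0.1,"wx":0,"wy":0,"wz":0,"claw":0.6},
    {"tx":0,"ty":0,"tz":-0.22,"wx":0,"wy":0,"wz":0,"claw":0.6},
    {"tx":0,"ty":0,"tz":-0.34,"wx":0,"wy":0,"wz":0,"claw":0.6},
    {"tx":0,"ty":0,"tz":-0.463,"wx":0,"wy":0,"wz":0,"claw":0.6},
    {"tx":-0.03,"ty":-0.13,"tz":-0.463,"wx":0,"wy":0,"wz":0.015,"claw":0.6},
    {"tx":-0.06,"ty":-0.26,"tz":-0.463,"wx":0,"wy":0,"wz":0.03,"claw":0.6},
    {"tx":-0.09,"ty":-0.38,"tz":-0.463,"wx":0,"wy":0,"wz":0.045,"claw":0.6},
    {"tx":-0.118,"ty":-0.497,"tz":-0.463,"wx":0,"wy":0,"wz":0.057,"claw":0.6},
    {"tx":-0.22,"ty":-0.549,"tz":-0.463,"wx":0,"wy":0,"wz":0.105,"claw":0.6},
    {"tx":-0.32,"ty":-0.6,"tz":-0.463,"wx":0,"wy":0,"wz":0.15,"claw":0.6},
    {"tx":-0.416,"ty":-0.648,"tz":-0.463,"wx":0,"wy":0,"wz":0.197,"claw":0.6},
  ],
)

```text
clock: 15.5
eef_pos: [430.2, 79.0, 151.5]
tool_rot: [3.139, -0.001, 1.727]
force: [1.0, 0.4, -0.9]
width: 45.6
gripper_force: 61.4
```

Call:
jog_arm(
  plan=[
    {"tx":-0.15,"ty":0.0,"tz":0,"wx":0,"wy":0,"wz":0.05,"claw":0.6},
    {"tx":-0.3,"ty":0.01,"tz":0,"wx":0,"wy":0,"wz":0.1,"claw":0.6},
    {"tx":-0.45,"ty":0.05,"tz":0,"wx":0,"wy":0,"wz":0.15,"claw":0.6},
    {"tx":-0.55,"ty":0.13,"tz":0,"wx":0,"wy":0,"wz":0.2,"claw":0.6},
    {"tx":-0.637,"ty":0.224,"tz":0.02,"wx":0,"wy":0,"wz":0.223,"claw":0.6},
    {"tx":-0.637,"ty":0.224,"tz":0.1,"wx":0,"wy":0,"wz":0.223,"claw":0.6},
    {"tx":-0.637,"ty":0.224,"tz":0.19,"wx":0,"wy":0,"wz":0.223,"claw":0.6},
    {"tx":-0.637,"ty":0.224,"tz":0.26,"wx":0,"wy":0,"wz":0.223,"claw":0.6},
    {"tx":-0.637,"ty":0.224,"tz":0.31,"wx":0,"wy":0,"wz":0.223,"claw":0.6},
    {"tx":-0.637,"ty":0.224,"tz":0.327,"wx":0,"wy":0,"wz":0.223,"claw":0.6},
    {"tx":-0.637,"ty":0.224,"tz":0.327,"wx":0,"wy":0,"wz":0.223,"claw":0.6},
    {"tx":-0.637,"ty":0.224,"tz":0.327,"wx":0,"wy":0,"wz":0.223,"claw":0.6},
  ],
)

```text
clock: 16.7
eef_pos: [526.5, -98.0, 53.7]
tool_rot: [3.141, -0.001, 1.379]
force: [-2.4, 0.9, 6.8]
width: 45.7
gripper_force: 61.3
```

Call:
jog_arm(
  plan=[
    {"tx":0,"ty":0,"tz":0,"wx":0,"wy":0,"wz":0,"claw":0.6},
    {"tx":0,"ty":0,"tz":0,"wx":0,"wy":0,"wz":0,"claw":0.15},
    {"tx":0,"ty":0,"tz":0,"wx":0,"wy":0,"wz":0,"claw":0.15},
    {"tx":0,"ty":0,"tz":0,"wx":0,"wy":0,"wz":0,"claw":0.15},
    {"tx":0,"ty":0,"tz":-0.1,"wx":0,"wy":0,"wz":0,"claw":0.15},
    {"tx":0,"ty":0,"tz":-0.22,"wx":0,"wy":0,"wz":0,"claw":0.15},
    {"tx":0,"ty":0,"tz":-0.327,"wx":0,"wy":0,"wz":0,"claw":0.15},
    {"tx":0,"ty":-0.3,"tz":-0.327,"wx":0,"wy":0,"wz":0,"claw":0.15},
    {"tx":0,"ty":-0.3,"tz":-0.327,"wx":0,"wy":0,"wz":0,"claw":0.15},
    {"tx":0,"ty":-0.3,"tz":-0.327,"wx":0,"wy":0,"wz":0,"claw":0.15},
    {"tx":0,"ty":-0.3,"tz":-0.327,"wx":0,"wy":0,"wz":0,"claw":0.15},
  ],
)

```text
clock: 17.8
eef_pos: [438.0, -80.7, 150.4]
tool_rot: [3.141, -0.001, 1.379]
force: [1.4, -1.0, 0.9]
width: 72.8
gripper_force: 0.0
```

```bash
python3 - <<'E'
from h import *
rims([(526,-98),(475.5,-143),(473.5,-213)],(82,110))
p=ctrl.get_image('scene'); save(p,'s1.png',(180,170,380,340),3)
for n in ['top','scene']:
    p=ctrl.get_image(n); C=cloud(p)
    q=C[(abs(C[...,0]-450)<60)&(abs(C[...,1]+373)<60)]
    w=q[(q[:,2]>60)&(q[:,2]<71)&(np.hypot(q[:,0]-450,q[:,1]+373)<55)]
    # hull circle of the wheel
    (c,r)=cv2.minEnclosingCircle(w[:,:2].astype(np.float32)); print(n,'wheel',np.round(c,1),r)
    w=q[(q[:,2]>90)&(q[:,2]<120)]; t=w[w[:,2]>101]; print('crank',len(w),w.mean(0).round(1),len(t),t.mean(0).round(1),t.min(0).round(1),t.max(0).round(1))
    for k in ['crank','handwheel']:
        for r in ctrl.trace(p,k)[:2]: print(k,round(r['score'],2),np.round(r['extent'],1))
E
```

```text
top (526, -98) 27 [array([527.3, -98.1]), np.float64(22.2)]
top (475.5, -143) 19 [array([ 475.4, -146.1]), np.float64(21.6)]
top (473.5, -213) 45 [array([ 475.2, -213.6]), np.float64(22.4)]
scene (526, -98) 112 [array([525.5, -96.5]), np.float64(22.4)]
scene (475.5, -143) 118 [array([ 473.4, -143.9]), np.float64(22.3)]
scene (473.5, -213) 119 [array([ 473.3, -212.3]), np.float64(22.3)]
top wheel [ 450.5 -373.4] 46.03169250488281
crank 24 [ 471.8 -400.4  105.3] 20 [ 471.6 -401.1  107.4] [ 464.4 -408.7  104.7] [ 478.3 -394.   111.3]
handwheel 0.67 [348.1 205.9  26.7  28.4]
scene wheel [ 448.5 -372.1] 46.33000564575195
crank 49 [ 468.4 -402.8  104.5] 39 [ 469.1 -402.2  106.9] [ 462.  -408.5  101.5] [ 478.1 -393.8  112. ]
crank 0.56 [291.7 242.8 109.   90.6]
crank 0.39 [305.1 312.3   8.9  14. ]
handwheel 0.91 [290.4 309.8  38.4  36.6]
```

View pics/s1.png

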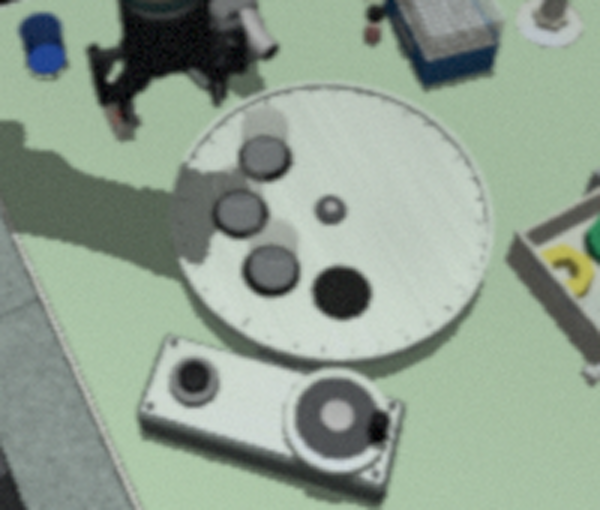

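Three beakers stand on their spots at (265,158), (240,212) and (271,270), and spot (342,292) is empty. The wheel is at (337,415) with its crank at (378,427), and the start button is at (194,378). Next is the crank.

```bash
python3 plan.py 438.27,-80.99,150,1.3796 454,-241,150,1.12 470.3,-401.6,150,0.863 "|"  470.3,-401.6,76,0.863
```

```text
454,-241,150,1.12 tx,ty,tz,wz [-0.514  0.153 -0.     0.165] cmd [454.03, -241.1, 150.0] 1.1204
470.3,-401.6,150,0.863 tx,ty,tz,wz [-1.029  0.308 -0.     0.329] cmd [470.32, -401.62, 150.0] 0.8628
--new call
470.3,-401.6,76,0.863 tx,ty,tz,wz [ 0.    -0.     0.247 -0.   ] cmd [470.32, -401.62, 75.9] 0.8628
```

Call:
jog_arm(
  plan=[
    {"tx":-0.514,"ty":0.153,"tz":0,"wx":0,"wy":0,"wz":0.165,"claw":0.15},
    {"tx":-0.514,"ty":0.153,"tz":0,"wx":0,"wy":0,"wz":0.165,"claw":0.15},
    {"tx":-0.514,"ty":0.153,"tz":0,"wx":0,"wy":0,"wz":0.165,"claw":0.5},
    {"tx":-0.514,"ty":0.153,"tz":0,"wx":0,"wy":0,"wz":0.165,"claw":0.5},
  ],
)

```text
clock: 18.65
eef_pos: [453.7, -248.6, 150.8]
tool_rot: [3.137, 0.006, 1.114]
force: [-0.6, -0.6, 0.0]
width: 44.8
gripper_force: 0.0
```

Call:
jog_arm(
  plan=[
    {"tx":-0.458,"ty":0.282,"tz":0,"wx":0,"wy":0,"wz":0.164,"claw":0.5},
    {"tx":-0.458,"ty":0.282,"tz":0,"wx":0,"wy":0,"wz":0.164,"claw":0.5},
    {"tx":-0.458,"ty":0.282,"tz":0,"wx":0,"wy":0,"wz":0.164,"claw":0.5},
    {"tx":-0.458,"ty":0.282,"tz":0,"wx":0,"wy":0,"wz":0.164,"claw":0.5},
    {"tx":-0.458,"ty":0.282,"tz":0,"wx":0,"wy":0,"wz":0.164,"claw":0.5},
    {"tx":-0.458,"ty":0.282,"tz":0,"wx":0,"wy":0,"wz":0.164,"claw":0.5},
    {"tx":-0.458,"ty":0.282,"tz":0,"wx":0,"wy":0,"wz":0.164,"claw":0.5},
  ],
)

```text
clock: 19.35
eef_pos: [470.8, -399.0, 149.6]
tool_rot: [-3.14, -0.002, 0.865]
force: [1.1, -0.1, 0.5]
width: 42.7
gripper_force: 0.0
```

```bash
python3 - <<'E'
from h import *
s=ctrl.read_state(); print(s['eef_pos'],s['tool_rot'],s['width'])
p=ctrl.get_image('wrist'); save(p,'w1.png',s=1.5); print(p['hand_eye'],p['fx'],p['cx'],p['cy'])
for k in ['crank','handwheel']:
    for r in ctrl.trace(p,k)[:2]: print(k,round(r['score'],2),np.round(r['extent'],1))
E
```

```text
[ 470.80452263 -399.01028275  149.58050855] [-3.13980259e+00 -1.91756100e-03  8.64752482e-01] 42.70180000969609
[[ 6.89979521e-05 -9.62347676e-01 -2.71821532e-01  6.81684843e+01]
 [ 9.99999881e-01  1.97449221e-04 -4.45207023e-04  6.43978843e-01]
 [ 4.82114894e-04 -2.71821469e-01  9.62347576e-01 -1.43519555e+02]
 [ 0.00000000e+00  0.00000000e+00  0.00000000e+00  1.00000000e+00]] 297.3186396354542 259.222357684994 189.93553843363273
crank 0.62 [263.6 205.4  21.6  42.7]
handwheel 0.93 [222.3 184.7 106.1 107.7]
```

View pics/w1.png

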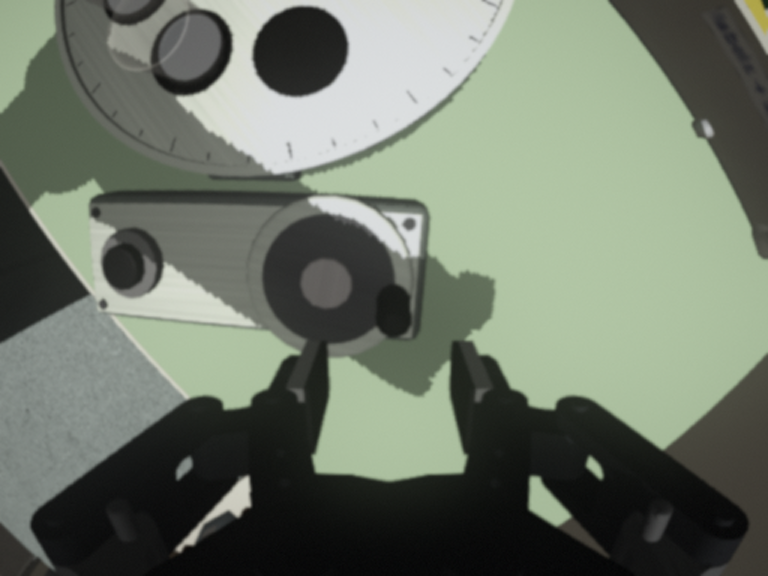

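The crank at (394,310) sits centred between the fingers (325 to 455). I descend and grip.

Call:
jog_arm(
  plan=[
    {"tx":0,"ty":0,"tz":0.1,"wx":0,"wy":0,"wz":0,"claw":0.5},
    {"tx":0,"ty":0,"tz":0.2,"wx":0,"wy":0,"wz":0,"claw":0.5},
    {"tx":0,"ty":0,"tz":0.247,"wx":0,"wy":0,"wz":0,"claw":0.5},
    {"tx":0,"ty":0,"tz":0.247,"wx":0,"wy":0,"wz":0,"claw":0.5},
    {"tx":0,"ty":0,"tz":0.247,"wx":0,"wy":0,"wz":0,"claw":0.7},
    {"tx":0,"ty":0,"tz":0.247,"wx":0,"wy":0,"wz":0,"claw":0.9},
    {"tx":0,"ty":0,"tz":0.247,"wx":0,"wy":0,"wz":0,"claw":0.9},
    {"tx":0,"ty":0,"tz":0.247,"wx":0,"wy":0,"wz":0,"claw":0.9},
    {"tx":0,"ty":0,"tz":0.247,"wx":0,"wy":0,"wz":0,"claw":0.9},
    {"tx":0,"ty":0,"tz":0.247,"wx":0,"wy":0,"wz":0,"claw":0.9},
  ],
)

```text
clock: 20.5
eef_pos: [470.6, -402.4, 77.4]
tool_rot: [3.14, -0.0, 0.863]
force: [-1.6, 0.8, 6.2]
width: 15.5
gripper_force: 58.6
```

```bash
python3 - <<'E'
import numpy as np
ax=np.array([449.6,-372.8]); P=np.array([470.3,-401.6]); y=.8628
r=P-ax; k,s=np.cos(y),np.sin(y)
for i in range(1,25):
    a=-np.radians(15*i); q=np.array([[np.cos(a),-np.sin(a)],[np.sin(a),np.cos(a)]])@r
    d=q-r; print(15*i,np.round([(d[0]*k+d[1]*s)/300,(d[0]*s-d[1]*k)/300],3).tolist(), np.round(q+ax,1).tolist())
E
```

```text
15 [-0.029, -0.011] [462.1, -406.0]
30 [-0.054, -0.029] [453.1, -408.1]
45 [-0.073, -0.053] [443.9, -407.8]
60 [-0.085, -0.082] [435.0, -405.1]
75 [-0.09, -0.112] [427.1, -400.2]
90 [-0.087, -0.143] [420.8, -393.5]
105 [-0.076, -0.172] [416.4, -385.3]
120 [-0.057, -0.197] [414.3, -376.3]
135 [-0.033, -0.216] [414.6, -367.1]
150 [-0.005, -0.228] [417.3, -358.2]
165 [0.025, -0.233] [422.2, -350.3]
180 [0.056, -0.23] [428.9, -344.0]
195 [0.085, -0.219] [437.1, -339.6]
210 [0.11, -0.2] [446.1, -337.5]
225 [0.129, -0.176] [455.3, -337.8]
240 [0.142, -0.148] [464.2, -340.5]
255 [0.146, -0.117] [472.1, -345.4]
270 [0.143, -0.087] [478.4, -352.1]
285 [0.132, -0.058] [482.8, -360.3]
300 [0.113, -0.033] [484.9, -369.3]
315 [0.089, -0.014] [484.6, -378.5]
330 [0.061, -0.001] [481.9, -387.4]
345 [0.031, 0.003] [477.0, -395.3]
360 [0.0, 0.0] [470.3, -401.6]
```

Call:
jog_arm(
  plan=[
    {"tx":-0.029,"ty":-0.011,"tz":0,"wx":0,"wy":0,"wz":0,"claw":0.9},
    {"tx":-0.054,"ty":-0.029,"tz":0,"wx":0,"wy":0,"wz":0,"claw":0.9},
    {"tx":-0.073,"ty":-0.053,"tz":0,"wx":0,"wy":0,"wz":0,"claw":0.9},
    {"tx":-0.085,"ty":-0.082,"tz":0,"wx":0,"wy":0,"wz":0,"claw":0.9},
    {"tx":-0.09,"ty":-0.112,"tz":0,"wx":0,"wy":0,"wz":0,"claw":0.9},
    {"tx":-0.087,"ty":-0.143,"tz":0,"wx":0,"wy":0,"wz":0,"claw":0.9},
    {"tx":-0.087,"ty":-0.143,"tz":0,"wx":0,"wy":0,"wz":0,"claw":0.9},
    {"tx":-0.087,"ty":-0.143,"tz":0,"wx":0,"wy":0,"wz":0,"claw":0.9},
  ],
)

```text
clock: 21.3
eef_pos: [420.0, -394.5, 77.4]
tool_rot: [3.14, 0.001, 0.862]
force: [-0.7, 0.3, 10.7]
width: 15.3
gripper_force: 59.1
```

Call:
jog_arm(
  plan=[
    {"tx":0.011,"ty":-0.029,"tz":0,"wx":0,"wy":0,"wz":0,"claw":0.9},
    {"tx":0.03,"ty":-0.054,"tz":0,"wx":0,"wy":0,"wz":0,"claw":0.9},
    {"tx":0.054,"ty":-0.073,"tz":0,"wx":0,"wy":0,"wz":0,"claw":0.9},
    {"tx":0.082,"ty":-0.085,"tz":0,"wx":0,"wy":0,"wz":0,"claw":0.9},
    {"tx":0.112,"ty":-0.09,"tz":0,"wx":0,"wy":0,"wz":0,"claw":0.9},
    {"tx":0.143,"ty":-0.087,"tz":0,"wx":0,"wy":0,"wz":0,"claw":0.9},
    {"tx":0.172,"ty":-0.076,"tz":0,"wx":0,"wy":0,"wz":0,"claw":0.9},
    {"tx":0.197,"ty":-0.057,"tz":0,"wx":0,"wy":0,"wz":0,"claw":0.9},
    {"tx":0.216,"ty":-0.033,"tz":0,"wx":0,"wy":0,"wz":0,"claw":0.9},
    {"tx":0.229,"ty":-0.005,"tz":0,"wx":0,"wy":0,"wz":0,"claw":0.9},
    {"tx":0.233,"ty":0.026,"tz":0,"wx":0,"wy":0,"wz":0,"claw":0.9},
    {"tx":0.23,"ty":0.056,"tz":0,"wx":0,"wy":0,"wz":0,"claw":0.9},
  ],
)

```text
clock: 22.5
eef_pos: [478.1, -351.8, 77.4]
tool_rot: [-3.141, -0.001, 0.863]
force: [-2.9, 3.2, 13.2]
width: 15.1
gripper_force: 59.6
```

```bash
python3 - <<'E'
from h import *
print(ctrl.read_state()['eef_pos'])
C=cloud(ctrl.get_image('top')); c=np.array([555.2,-181.8])
q=C[(C[...,2]>82)&(C[...,2]<110)&(np.hypot(C[...,0]-c[0],C[...,1]-c[1])<122)]
k,l,ctr=cv2.kmeans(q[:,:2].astype(np.float32),3,None,(3,50,.1),5,2); print(len(q),ctr.round(1),np.degrees(np.arctan2(*(ctr-c).T[::-1])).round(1),np.hypot(*(ctr-c).T).round(1))
E
```

```text
[ 478.07035323 -351.77237092   77.352524  ]
56 [[ 579.7 -104.2]
 [ 611.  -107.1]
 [ 544.  -106. ]] [72.5 53.2 98.4] [81.4 93.3 76.6]
```

```bash
python3 - <<'E'
from h import *
rims([(593.4,-102),(526.5,-98.6),(475,-145)],(82,110))
E
```

```text
top (593.4, -102) 43 [array([ 596.3, -103.8]), np.float64(22.5)]
top (526.5, -98.6) 13 [array([ 528.8, -100.3]), np.float64(19.9)]
top (475, -145) 0 
scene (593.4, -102) 0 
scene (526.5, -98.6) 101 [array([524.2, -98.2]), np.float64(22.2)]
scene (475, -145) 113 [array([ 475.5, -146.1]), np.float64(22.2)]
```

Call:
jog_arm(
  plan=[
    {"tx":-0.011,"ty":0.029,"tz":0,"wx":0,"wy":0,"wz":0,"claw":0.9},
    {"tx":-0.03,"ty":0.054,"tz":0,"wx":0,"wy":0,"wz":0,"claw":0.9},
    {"tx":-0.054,"ty":0.073,"tz":0,"wx":0,"wy":0,"wz":0,"claw":0.9},
    {"tx":-0.082,"ty":0.085,"tz":0,"wx":0,"wy":0,"wz":0,"claw":0.9},
    {"tx":-0.112,"ty":0.09,"tz":0,"wx":0,"wy":0,"wz":0,"claw":0.9},
    {"tx":-0.143,"ty":0.087,"tz":0,"wx":0,"wy":0,"wz":0,"claw":0.9},
    {"tx":-0.172,"ty":0.076,"tz":0,"wx":0,"wy":0,"wz":0,"claw":0.9},
    {"tx":-0.197,"ty":0.057,"tz":0,"wx":0,"wy":0,"wz":0,"claw":0.9},
    {"tx":-0.216,"ty":0.033,"tz":0,"wx":0,"wy":0,"wz":0,"claw":0.9},
    {"tx":-0.229,"ty":0.005,"tz":0,"wx":0,"wy":0,"wz":0,"claw":0.9},
    {"tx":-0.233,"ty":-0.026,"tz":0,"wx":0,"wy":0,"wz":0,"claw":0.9},
    {"tx":-0.23,"ty":-0.056,"tz":0,"wx":0,"wy":0,"wz":0,"claw":0.9},
  ],
)

```text
clock: 23.85
eef_pos: [421.0, -395.9, 77.4]
tool_rot: [3.136, 0.002, 0.862]
force: [2.9, -2.8, 6.5]
width: 15.2
gripper_force: 59.0
```

Call:
jog_arm(
  plan=[
    {"tx":0.011,"ty":-0.029,"tz":0,"wx":0,"wy":0,"wz":0,"claw":0.9},
    {"tx":0.03,"ty":-0.054,"tz":0,"wx":0,"wy":0,"wz":0,"claw":0.9},
    {"tx":0.054,"ty":-0.073,"tz":0,"wx":0,"wy":0,"wz":0,"claw":0.9},
    {"tx":0.082,"ty":-0.085,"tz":0,"wx":0,"wy":0,"wz":0,"claw":0.9},
    {"tx":0.112,"ty":-0.09,"tz":0,"wx":0,"wy":0,"wz":0,"claw":0.9},
    {"tx":0.143,"ty":-0.087,"tz":0,"wx":0,"wy":0,"wz":0,"claw":0.9},
    {"tx":0.172,"ty":-0.076,"tz":0,"wx":0,"wy":0,"wz":0,"claw":0.9},
    {"tx":0.197,"ty":-0.057,"tz":0,"wx":0,"wy":0,"wz":0,"claw":0.9},
    {"tx":0.216,"ty":-0.033,"tz":0,"wx":0,"wy":0,"wz":0,"claw":0.9},
    {"tx":0.229,"ty":-0.005,"tz":0,"wx":0,"wy":0,"wz":0,"claw":0.9},
    {"tx":0.233,"ty":0.026,"tz":0,"wx":0,"wy":0,"wz":0,"claw":0.9},
    {"tx":0.23,"ty":0.056,"tz":0,"wx":0,"wy":0,"wz":0,"claw":0.9},
  ],
)

```text
clock: 25.05
eef_pos: [478.0, -351.8, 77.3]
tool_rot: [-3.141, -0.001, 0.863]
force: [-2.7, 2.9, 12.4]
width: 15.4
gripper_force: 59.6
```

Call:
jog_arm(
  plan=[
    {"tx":-0.011,"ty":0.029,"tz":0,"wx":0,"wy":0,"wz":0,"claw":0.9},
    {"tx":-0.03,"ty":0.054,"tz":0,"wx":0,"wy":0,"wz":0,"claw":0.9},
    {"tx":-0.054,"ty":0.073,"tz":0,"wx":0,"wy":0,"wz":0,"claw":0.9},
    {"tx":-0.082,"ty":0.085,"tz":0,"wx":0,"wy":0,"wz":0,"claw":0.9},
    {"tx":-0.112,"ty":0.09,"tz":0,"wx":0,"wy":0,"wz":0,"claw":0.9},
    {"tx":-0.143,"ty":0.087,"tz":0,"wx":0,"wy":0,"wz":0,"claw":0.9},
    {"tx":-0.172,"ty":0.076,"tz":0,"wx":0,"wy":0,"wz":0,"claw":0.9},
    {"tx":-0.197,"ty":0.057,"tz":0,"wx":0,"wy":0,"wz":0,"claw":0.9},
    {"tx":-0.216,"ty":0.033,"tz":0,"wx":0,"wy":0,"wz":0,"claw":0.9},
    {"tx":-0.229,"ty":0.005,"tz":0,"wx":0,"wy":0,"wz":0,"claw":0.9},
    {"tx":-0.233,"ty":-0.026,"tz":0,"wx":0,"wy":0,"wz":0,"claw":0.9},
    {"tx":-0.23,"ty":-0.056,"tz":0,"wx":0,"wy":0,"wz":0,"claw":0.9},
  ],
)

```text
clock: 26.25
eef_pos: [421.0, -395.9, 77.4]
tool_rot: [3.136, 0.002, 0.862]
force: [3.1, -2.2, 5.7]
width: 15.1
gripper_force: 59.0
```

Call:
jog_arm(
  plan=[
    {"tx":0.011,"ty":-0.029,"tz":0,"wx":0,"wy":0,"wz":0,"claw":0.9},
    {"tx":0.03,"ty":-0.054,"tz":0,"wx":0,"wy":0,"wz":0,"claw":0.9},
    {"tx":0.054,"ty":-0.073,"tz":0,"wx":0,"wy":0,"wz":0,"claw":0.9},
    {"tx":0.082,"ty":-0.085,"tz":0,"wx":0,"wy":0,"wz":0,"claw":0.9},
    {"tx":0.112,"ty":-0.09,"tz":0,"wx":0,"wy":0,"wz":0,"claw":0.9},
    {"tx":0.143,"ty":-0.087,"tz":0,"wx":0,"wy":0,"wz":0,"claw":0.9},
    {"tx":0.172,"ty":-0.076,"tz":0,"wx":0,"wy":0,"wz":0,"claw":0.9},
    {"tx":0.197,"ty":-0.057,"tz":0,"wx":0,"wy":0,"wz":0,"claw":0.9},
    {"tx":0.216,"ty":-0.033,"tz":0,"wx":0,"wy":0,"wz":0,"claw":0.9},
    {"tx":0.229,"ty":-0.005,"tz":0,"wx":0,"wy":0,"wz":0,"claw":0.9},
    {"tx":0.233,"ty":0.026,"tz":0,"wx":0,"wy":0,"wz":0,"claw":0.9},
    {"tx":0.23,"ty":0.056,"tz":0,"wx":0,"wy":0,"wz":0,"claw":0.9},
  ],
)

```text
clock: 27.45
eef_pos: [478.0, -351.8, 77.3]
tool_rot: [-3.141, -0.001, 0.863]
force: [-3.3, 3.0, 11.9]
width: 15.2
gripper_force: 59.6
```

Call:
jog_arm(
  plan=[
    {"tx":-0.011,"ty":0.029,"tz":0,"wx":0,"wy":0,"wz":0,"claw":0.9},
    {"tx":-0.03,"ty":0.054,"tz":0,"wx":0,"wy":0,"wz":0,"claw":0.9},
    {"tx":-0.054,"ty":0.073,"tz":0,"wx":0,"wy":0,"wz":0,"claw":0.9},
    {"tx":-0.082,"ty":0.085,"tz":0,"wx":0,"wy":0,"wz":0,"claw":0.9},
    {"tx":-0.112,"ty":0.09,"tz":0,"wx":0,"wy":0,"wz":0,"claw":0.9},
    {"tx":-0.143,"ty":0.087,"tz":0,"wx":0,"wy":0,"wz":0,"claw":0.9},
    {"tx":-0.143,"ty":0.087,"tz":0,"wx":0,"wy":0,"wz":0,"claw":0.9},
    {"tx":-0.143,"ty":0.087,"tz":0,"wx":0,"wy":0,"wz":0,"claw":0.9},
    {"tx":-0.143,"ty":0.087,"tz":0,"wx":0,"wy":0,"wz":0,"claw":0.9},
  ],
)

```text
clock: 28.35
eef_pos: [469.6, -403.1, 77.4]
tool_rot: [3.139, 0.001, 0.862]
force: [-2.0, -1.3, 8.9]
width: 14.8
gripper_force: 59.1
```

Call:
jog_arm(
  plan=[
    {"tx":0.003,"ty":0.001,"tz":0,"wx":0,"wy":0,"wz":0,"claw":0.9},
    {"tx":0.005,"ty":0.001,"tz":0,"wx":0,"wy":0,"wz":0,"claw":0.9},
    {"tx":0.005,"ty":0.001,"tz":0,"wx":0,"wy":0,"wz":0,"claw":0.9},
    {"tx":0.005,"ty":0.001,"tz":0,"wx":0,"wy":0,"wz":0,"claw":0.9},
  ],
)

```text
clock: 28.75
eef_pos: [470.1, -402.8, 77.4]
tool_rot: [3.14, 0.003, 0.861]
force: [-2.9, -1.7, 9.2]
width: 15.3
gripper_force: 59.2
```

Call:
jog_arm(
  plan=[
    {"tx":0,"ty":0,"tz":0,"wx":0,"wy":0,"wz":0,"claw":0.5},
    {"tx":0,"ty":0,"tz":0,"wx":0,"wy":0,"wz":0,"claw":0.5},
    {"tx":0,"ty":0,"tz":0,"wx":0,"wy":0,"wz":0,"claw":0.5},
    {"tx":0,"ty":0,"tz":0,"wx":0,"wy":0,"wz":0,"claw":0.5},
    {"tx":0,"ty":0,"tz":-0.1,"wx":0,"wy":0,"wz":0,"claw":0.5},
    {"tx":0,"ty":0,"tz":-0.25,"wx":0,"wy":0,"wz":0,"claw":0.5},
    {"tx":0,"ty":0,"tz":-0.4,"wx":0,"wy":0,"wz":0,"claw":0.5},
    {"tx":0,"ty":0,"tz":-0.5,"wx":0,"wy":0,"wz":0,"claw":0.5},
  ],
)

```text
clock: 29.55
eef_pos: [471.6, -401.6, 228.9]
tool_rot: [3.139, 0.001, 0.862]
force: [0.7, -0.5, 0.3]
width: 42.3
gripper_force: 0.0
```

```bash
python3 - <<'E'
from h import *
c=np.array([555.2,-181.8])
def rr(p,a): 
    d=np.array(p)-c; a=np.radians(a); return tuple(np.round(c+np.array([[np.cos(a),-np.sin(a)],[np.sin(a),np.cos(a)]])@d,1))
rims([rr(p,180) for p in [(526.5,-97.5),(474.5,-144.3),(474,-213)]],(82,110))
A=[]
for n in ['top','scene']:
    p=ctrl.get_image(n); C=cloud(p)
    q=C[(abs(C[...,0]-450)<60)&(abs(C[...,1]+373)<60)]; w=q[(q[:,2]>90)&(q[:,2]<120)]; print(n,'crank',len(w),w.mean(0).round(1) if len(w) else '')
    q=C[(abs(C[...,0]-560)<60)&(abs(C[...,1]-100)<70)]
    w=q[(q[:,2]>118)&(q[:,2]<131)]; print('trig',w.mean(0).round(1),cv2.minAreaRect(w[:,:2].astype(np.float32)))
    w=q[(q[:,2]>136)&(q[:,2]<150)]; print('cheek',w.mean(0).round(1),cv2.minAreaRect(w[:,:2].astype(np.float32)))
E
python3 plan.py 471.5,-400.65,225.9,.8628 450,-170,225.9,.55 "|" 520,85,225.9,0.17
```

```text
top (np.float64(583.9), np.float64(-266.1)) 52 [array([ 582.7, -268.9]), np.float64(22.4)]
top (np.float64(635.9), np.float64(-219.3)) 44 [array([ 635.2, -221.8]), np.float64(22.3)]
top (np.float64(636.4), np.float64(-150.6)) 42 [array([ 635.3, -153.6]), np.float64(22.2)]
scene (np.float64(583.9), np.float64(-266.1)) 0 
scene (np.float64(635.9), np.float64(-219.3)) 0 
scene (np.float64(636.4), np.float64(-150.6)) 19 [array([ 630.5, -151.4]), np.float64(19.3)]
top crank 20 [ 472.2 -400.8  105.6]
trig [554.8 101.1 125.2] ((565.1034545898438, 103.19488525390625), (66.03077697753906, 61.054500579833984), 9.300652503967285)
cheek [592.3 107.9 143.3] ((590.342529296875, 107.73423767089844), (23.238567352294922, 42.01805877685547), 10.234020233154297)
scene crank 49 [ 467.7 -403.4  104.8]
trig [555.1  99.4 125.3] ((563.62841796875, 105.26470947265625), (68.9461898803711, 64.79109954833984), 14.603832244873047)
cheek [590.1 107.5 143.1] ((589.3014526367188, 107.57041931152344), (23.58868408203125, 40.32316207885742), 13.903273582458496)
450,-170,225.9,.55 tx,ty,tz,wz [ 0.537 -0.554 -0.     0.199] cmd [450.01, -170.19, 225.9] 0.5502
--new call
520,85,225.9,0.17 tx,ty,tz,wz [ 0.644 -0.603 -0.     0.242] cmd [520.11, 85.03, 225.9] 0.1701
```

Call:
jog_arm(
  plan=[
    {"tx":0.537,"ty":-0.554,"tz":0,"wx":0,"wy":0,"wz":0.199,"claw":0.5},
    {"tx":0.537,"ty":-0.554,"tz":0,"wx":0,"wy":0,"wz":0.199,"claw":0.5},
    {"tx":0.537,"ty":-0.554,"tz":0,"wx":0,"wy":0,"wz":0.199,"claw":0.8},
    {"tx":0.537,"ty":-0.554,"tz":0,"wx":0,"wy":0,"wz":0.199,"claw":1},
    {"tx":0.537,"ty":-0.554,"tz":0,"wx":0,"wy":0,"wz":0.199,"claw":1},
  ],
)

```text
clock: 30.25
eef_pos: [448.3, -165.4, 223.7]
tool_rot: [-3.136, 0.002, 0.553]
force: [0.7, -0.4, -0.5]
width: 0.3
gripper_force: 0.0
```

Call:
jog_arm(
  plan=[
    {"tx":0.644,"ty":-0.603,"tz":0,"wx":0,"wy":0,"wz":0.229,"claw":1},
    {"tx":0.644,"ty":-0.603,"tz":0,"wx":0,"wy":0,"wz":0.229,"claw":1},
    {"tx":0.644,"ty":-0.603,"tz":0,"wx":0,"wy":0,"wz":0.229,"claw":1},
    {"tx":0.644,"ty":-0.603,"tz":0,"wx":0,"wy":0,"wz":0.229,"claw":1},
    {"tx":0.644,"ty":-0.603,"tz":0,"wx":0,"wy":0,"wz":0.229,"claw":1},
    {"tx":0.644,"ty":-0.603,"tz":0,"wx":0,"wy":0,"wz":0.229,"claw":1},
    {"tx":0.644,"ty":-0.603,"tz":0,"wx":0,"wy":0,"wz":0.229,"claw":1},
    {"tx":0.644,"ty":-0.603,"tz":0,"wx":0,"wy":0,"wz":0.229,"claw":1},
    {"tx":0.644,"ty":-0.603,"tz":0,"wx":0,"wy":0,"wz":0.229,"claw":1},
  ],
)

```text
clock: 31.15
eef_pos: [519.4, 82.8, 225.8]
tool_rot: [3.141, 0.001, 0.187]
force: [-0.5, -0.7, -0.7]
width: 0.1
gripper_force: 0.0
```

```bash
cat >> h.py <<'E'
def wcloud(p,s):
    d=p['depth']; v,u=np.mgrid[:384,:512]; x,y=u-p['cx'],v-p['cy']; r=np.hypot(x,y)+1e-9; th=r/p['fx']
    t=np.tan(np.clip(th,0,1.4)); X=np.stack([x/r*t*d,y/r*t*d,d,np.ones_like(d)],-1)@np.array(p['hand_eye']).T
    return X[...,:3]@rot(s['tool_rot']).T+s['eef_pos']
E
python3 - <<'E'
from h import *
s=ctrl.read_state(); print(s['eef_pos'],s['tool_rot'],s['width'])
p=ctrl.get_image('wrist'); save(p,'w2.png',s=1.5); C=wcloud(p,s); ok=p['depth']>0
for k in ['trigger_face','lock_face']:
    for r in ctrl.trace(p,k)[:2]:
        q=C[r['pixels']&ok]; print(k,round(r['score'],2),np.round(r['extent'],1),np.median(q,0).round(1) if len(q) else '',)
q=C[ok&(abs(C[...,0]-570)<70)&(abs(C[...,1]-100)<75)]
for a,b in [(118,130),(138,150)]:
    w=q[(q[:,2]>a)&(q[:,2]<b)]; print(a,len(w),w.mean(0).round(1),cv2.minAreaRect(w[:,:2].astype(np.float32)))
E
```

```text
[519.42652644  82.79034554 225.76614558] [3.14106885e+00 7.21598038e-04 1.86633829e-01] 0.13252248850528642
trigger_face 0.88 [243.8 144.8  75.9  52.5] [555.3 102.7 124.9]
trigger_face 0.49 [191.7  12.5  59.7  24.7] [683.  187.6  47.2]
lock_face 0.57 [242.  111.1  20.4   6.8] [582.7 107.8 138.1]
118 3769 [555.2 102.8 124.8] ((560.6189575195312, 104.22488403320312), (56.80379104614258, 62.421409606933594), 10.477197647094727)
138 1211 [594.  109.5 143.5] ((591.169921875, 109.3724365234375), (23.818904876708984, 43.5682487487793), 7.851086139678955)
```

View pics/w2.png

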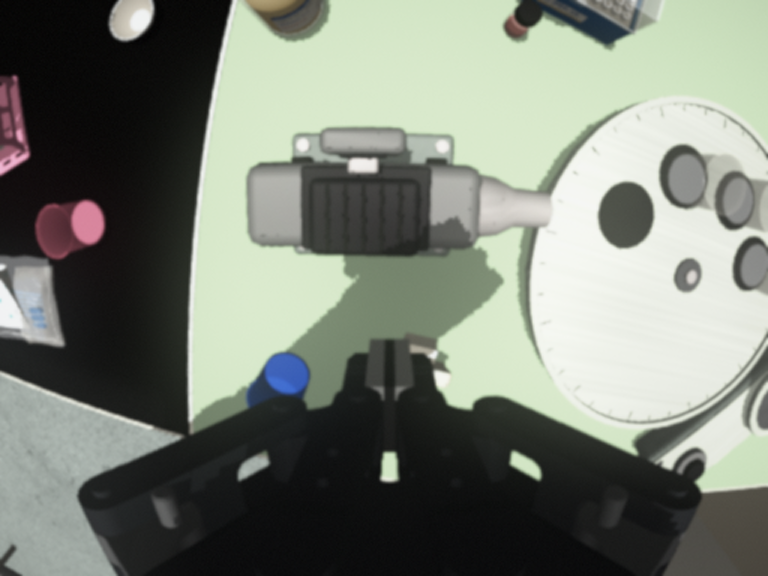

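The wrist view shows the trigger at (365,215), the white lock-on button at (363,165) and the nozzle pointing right. It is aligned with the tool.

```bash
python3 plan.py 520.11,85.03,225.9,.1905 555,101.8,140,.1905 555,101.8,128,.1905 555,101.8,111,.1905
```

```text
555,101.8,140,.1905 tx,ty,tz,wz [ 0.125 -0.033  0.286 -0.   ] cmd [555.06, 101.85, 140.1] 0.1905
555,101.8,128,.1905 tx,ty,tz,wz [ 0.125 -0.033  0.326 -0.   ] cmd [555.06, 101.85, 128.1] 0.1905
555,101.8,111,.1905 tx,ty,tz,wz [ 0.125 -0.033  0.383 -0.   ] cmd [555.06, 101.85, 111.0] 0.1905
```

Call:
jog_arm(
  plan=[
    {"tx":0.125,"ty":-0.033,"tz":0.15,"wx":0,"wy":0,"wz":0,"claw":1},
    {"tx":0.125,"ty":-0.033,"tz":0.286,"wx":0,"wy":0,"wz":0,"claw":1},
    {"tx":0.125,"ty":-0.033,"tz":0.286,"wx":0,"wy":0,"wz":0,"claw":1},
    {"tx":0.125,"ty":-0.033,"tz":0.326,"wx":0,"wy":0,"wz":0,"claw":1},
    {"tx":0.125,"ty":-0.033,"tz":0.345,"wx":0,"wy":0,"wz":0,"claw":1},
    {"tx":0.125,"ty":-0.033,"tz":0.36,"wx":0,"wy":0,"wz":0,"claw":1},
    {"tx":0.125,"ty":-0.033,"tz":0.373,"wx":0,"wy":0,"wz":0,"claw":1},
    {"tx":0.125,"ty":-0.033,"tz":0.383,"wx":0,"wy":0,"wz":0,"claw":1},
    {"tx":0.125,"ty":-0.033,"tz":0.383,"wx":0,"wy":0,"wz":0,"claw":1},
    {"tx":0.125,"ty":-0.033,"tz":0.383,"wx":0,"wy":0,"wz":0,"claw":1},
  ],
)

```text
clock: 32.3
eef_pos: [555.5, 100.7, 114.0]
tool_rot: [-3.141, -0.003, 0.189]
force: [-4.7, -0.3, 14.9]
width: -0.1
gripper_force: 7.8
```

Call:
jog_arm(
  plan=[
    {"tx":0.015,"ty":0,"tz":0,"wx":0,"wy":0,"wz":0,"claw":1},
    {"tx":0.03,"ty":0,"tz":0,"wx":0,"wy":0,"wz":0,"claw":1},
    {"tx":0.042,"ty":0,"tz":0,"wx":0,"wy":0,"wz":0,"claw":1},
    {"tx":0.05,"ty":0,"tz":0,"wx":0,"wy":0,"wz":0,"claw":1},
    {"tx":0.057,"ty":0,"tz":0,"wx":0,"wy":0,"wz":0,"claw":1},
    {"tx":0.063,"ty":0,"tz":0,"wx":0,"wy":0,"wz":0,"claw":1},
    {"tx":0.067,"ty":0,"tz":0,"wx":0,"wy":0,"wz":0,"claw":1},
    {"tx":0.067,"ty":0,"tz":0,"wx":0,"wy":0,"wz":0,"claw":1},
  ],
)

```text
clock: 33.1
eef_pos: [574.6, 104.2, 114.0]
tool_rot: [3.142, -0.001, 0.189]
force: [-6.1, -1.6, 14.6]
width: 0.0
gripper_force: 7.9
```

Call:
jog_arm(
  plan=[
    {"tx":0.004,"ty":0,"tz":0,"wx":0,"wy":0,"wz":0,"claw":1},
    {"tx":0.008,"ty":0,"tz":0,"wx":0,"wy":0,"wz":0,"claw":1},
    {"tx":0.012,"ty":0,"tz":0,"wx":0,"wy":0,"wz":0,"claw":1},
    {"tx":0.012,"ty":0,"tz":0,"wx":0,"wy":0,"wz":0,"claw":1},
  ],
)

```text
clock: 33.5
eef_pos: [574.9, 104.3, 113.9]
tool_rot: [-3.14, 0.005, 0.188]
force: [-14.0, -2.6, 21.2]
width: -0.0
gripper_force: 12.5
```

Call:
jog_arm(
  plan=[
    {"tx":-0.006,"ty":0,"tz":0,"wx":0,"wy":0,"wz":0,"claw":1},
    {"tx":-0.006,"ty":0,"tz":-0.006,"wx":0,"wy":0,"wz":0,"claw":1},
    {"tx":-0.006,"ty":0,"tz":-0.012,"wx":0,"wy":0,"wz":0,"claw":1},
    {"tx":-0.006,"ty":0,"tz":-0.018,"wx":0,"wy":0,"wz":0,"claw":1},
    {"tx":-0.006,"ty":0,"tz":-0.024,"wx":0,"wy":0,"wz":0,"claw":1},
    {"tx":-0.006,"ty":0,"tz":-0.03,"wx":0,"wy":0,"wz":0,"claw":1},
    {"tx":-0.006,"ty":0,"tz":-0.036,"wx":0,"wy":0,"wz":0,"claw":1},
    {"tx":-0.02,"ty":0,"tz":-0.045,"wx":0,"wy":0,"wz":0,"claw":1},
    {"tx":-0.06,"ty":0,"tz":-0.06,"wx":0,"wy":0,"wz":0,"claw":1},
    {"tx":-0.1,"ty":0,"tz":-0.1,"wx":0,"wy":0,"wz":0,"claw":1},
    {"tx":-0.18,"ty":0,"tz":-0.25,"wx":0,"wy":0,"wz":0,"claw":1},
    {"tx":-0.19,"ty":0,"tz":-0.38,"wx":0,"wy":0,"wz":0,"claw":1},
  ],
)

```text
clock: 34.7
eef_pos: [520.0, 94.7, 226.8]
tool_rot: [-3.141, 0.001, 0.188]
force: [0.5, 0.1, 0.2]
width: 0.1
gripper_force: 0.0
```

```bash
python3 - <<'E'
from h import *
s=ctrl.read_state(); print(s['eef_pos'],s['tool_rot'],s['width'])
p=ctrl.get_image('wrist'); C=wcloud(p,s); ok=p['depth']>0
save(p,'w3.png',(150,70,330,190),4)
for k in ['trigger_face','lock_face']:
    for r in ctrl.trace(p,k)[:1]:
        q=C[r['pixels']&ok]; print(k,round(r['score'],2),np.round(r['extent'],1),np.median(q,0).round(1) if len(q) else '',)
q=C[ok&(abs(C[...,0]-555)<16)&(abs(C[...,1]-102)<20)];print(np.median(q,0).round(1))
for n in ['top','scene']:
    q=cloud(ctrl.get_image(n)); q=q[(np.hypot(q[...,0]-553,q[...,1]-101)<18)]; print(n,len(q),np.median(q,0).round(1))
E
```

```text
[519.97324054  94.69300847 226.79934147] [-3.14059052e+00  1.15694214e-03  1.87862342e-01] 0.11983185935018008
trigger_face 0.57 [256.4 145.   73.3  49.6] [555.3 103.  118.4]
[541.8  88.  307.2]
top 246 [552.6 100.9 616.1]
scene 282 [553.2  99.5 599.1]
```

View pics/w3.png

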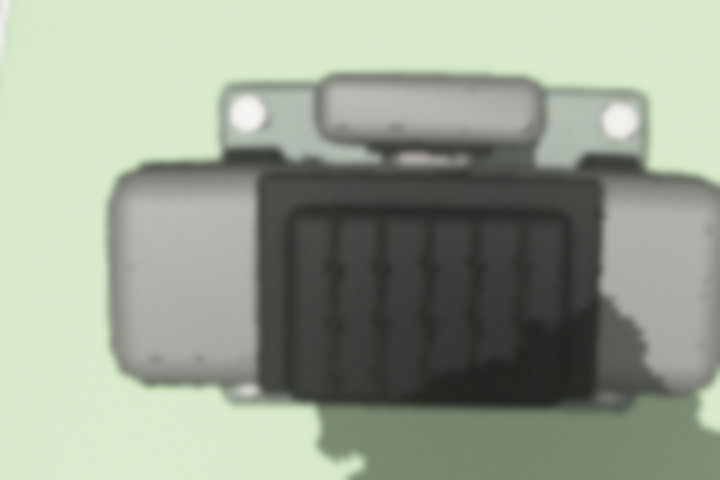

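The trigger now rests about 6.6 mm down (118.4 against 125) and the button at (430,157) is sunk under the cheek, so it is locked on. Next is the start button.

```bash
python3 plan.py 522.4,95.5,225,.1905 440,-100,190,.55 "|" 368,-262,160,.9
```

```text
440,-100,190,.55 tx,ty,tz,wz [-0.393  0.588  0.117 -0.229] cmd [440.03, -100.03, 189.9] 0.5502
--new call
368,-262,160,.9 tx,ty,tz,wz [-0.487  0.335  0.1   -0.223] cmd [368.04, -262.09, 159.9] 0.9005
```

Call:
jog_arm(
  plan=[
    {"tx":-0.393,"ty":0.588,"tz":0.117,"wx":0,"wy":0,"wz":-0.229,"claw":1},
    {"tx":-0.393,"ty":0.588,"tz":0.117,"wx":0,"wy":0,"wz":-0.229,"claw":1},
    {"tx":-0.393,"ty":0.588,"tz":0.117,"wx":0,"wy":0,"wz":-0.229,"claw":1},
    {"tx":-0.393,"ty":0.588,"tz":0.117,"wx":0,"wy":0,"wz":-0.229,"claw":1},
    {"tx":-0.393,"ty":0.588,"tz":0.117,"wx":0,"wy":0,"wz":-0.229,"claw":1},
  ],
)

```text
clock: 35.45
eef_pos: [437.0, -103.9, 189.3]
tool_rot: [3.142, 0.002, 0.543]
force: [0.9, 0.3, 0.7]
width: 0.3
gripper_force: 0.0
```

Call:
jog_arm(
  plan=[
    {"tx":-0.487,"ty":0.335,"tz":0.1,"wx":0,"wy":0,"wz":-0.223,"claw":1},
    {"tx":-0.487,"ty":0.335,"tz":0.1,"wx":0,"wy":0,"wz":-0.223,"claw":1},
    {"tx":-0.487,"ty":0.335,"tz":0.1,"wx":0,"wy":0,"wz":-0.223,"claw":1},
    {"tx":-0.487,"ty":0.335,"tz":0.1,"wx":0,"wy":0,"wz":-0.223,"claw":1},
    {"tx":-0.487,"ty":0.335,"tz":0.1,"wx":0,"wy":0,"wz":-0.223,"claw":1},
    {"tx":-0.487,"ty":0.335,"tz":0.1,"wx":0,"wy":0,"wz":-0.223,"claw":1},
    {"tx":-0.487,"ty":0.335,"tz":0.1,"wx":0,"wy":0,"wz":-0.223,"claw":1},
  ],
)

```text
clock: 36.15
eef_pos: [368.2, -260.8, 159.3]
tool_rot: [-3.14, -0.0, 0.902]
force: [0.2, 0.9, 0.2]
width: 0.1
gripper_force: 0.0
```

```bash
python3 - <<'E'
from h import *
s=ctrl.read_state(); print(s['eef_pos'],s['tool_rot'],s['width'])
p=ctrl.get_image('wrist'); C=wcloud(p,s); ok=p['depth']>0
save(p,'w4.png',s=1.5)
def ext(C,z=66):
    q=C[(np.hypot(C[...,0]-357.5,C[...,1]+285)<24)&(C[...,2]>z)&(C[...,2]<85)]
    if len(q)<5: return len(q)
    c,r=cv2.minEnclosingCircle(q[:,:2].astype(np.float32)); return len(q),np.round(q.mean(0),1),np.round(c,1),round(r,1),np.percentile(q[:,2],[50,95]).round(1)
C[~ok]=0
for r in ctrl.trace(p,'start_top')[:2]: print(round(r['score'],2),np.round(r['extent'],1),np.median(C[r['pixels']&ok],0).round(1))
for z in (66,70): print(ext(C,z))
for n in ['top','scene']:
    D=cloud(ctrl.get_image(n)); print(n,ext(D,66),ext(D,70))
    q=D[(np.hypot(D[...,0]-555,D[...,1]-101)<18)]; print(n,len(q),np.median(q,0).round(1))
E
```

```text
[ 368.21027446 -260.77410111  159.335442  ] [-3.13995053e+00 -4.82328237e-04  9.01844038e-01] 0.08328315857773325
0.55 [269.3 217.8  33.   28.3] [ 361.8 -280.1   68.6]
(648, array([ 361. , -281.3,   68.7]), array([ 359.4, -283.2]), 13.9, array([68.7, 69.9]))
(26, array([ 359. , -282.8,   70.3]), array([ 359.8, -282.7]), 11.7, array([70.2, 70.8]))
top 1 0
top 87 [556.  101.2 118.5]
scene (83, array([ 357.1, -283.6,   69.4]), array([ 357.4, -283.3]), 13.6, array([69.4, 71.8])) (36, array([ 356.5, -282.9,   71. ]), array([ 357.1, -282.5]), 12.5, array([70.8, 72.3]))
scene 0 [nan nan nan]
  return _methods._mean(a, axis=axis, dtype=dtype,
  ret = um.true_divide(
```

View pics/w4.png

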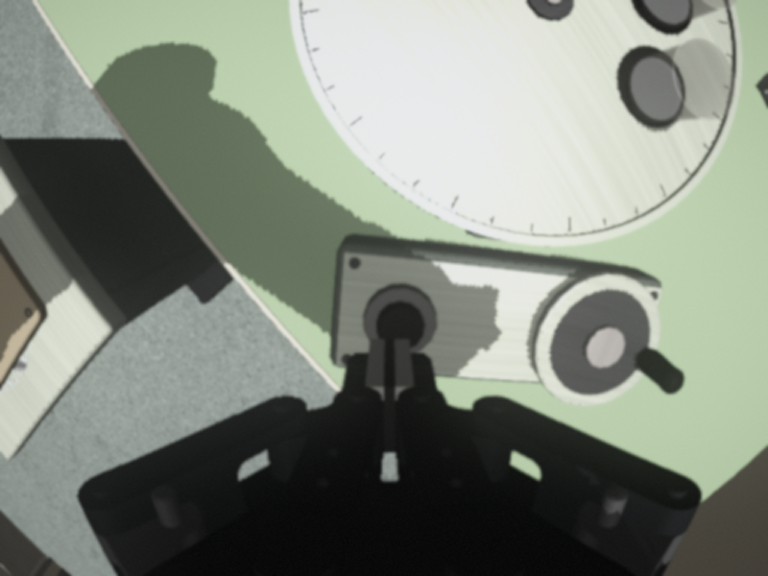

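The start button is the dark cap at (399,322), with the crank at (660,368) back at its starting side. I press it.

```bash
python3 plan.py 368.04,-262.09,159.9,.9005 358.7,-283,90,.9005 358.7,-283,72,.9005 358.7,-283,60,.9005
```

```text
358.7,-283,90,.9005 tx,ty,tz,wz [-0.074  0.019  0.233 -0.   ] cmd [358.72, -283.03, 90.0] 0.9005
358.7,-283,72,.9005 tx,ty,tz,wz [-0.074  0.019  0.293 -0.   ] cmd [358.72, -283.03, 72.0] 0.9005
358.7,-283,60,.9005 tx,ty,tz,wz [-0.074  0.019  0.333 -0.   ] cmd [358.72, -283.03, 60.0] 0.9005
```

Call:
jog_arm(
  plan=[
    {"tx":-0.074,"ty":0.019,"tz":0.12,"wx":0,"wy":0,"wz":0,"claw":1},
    {"tx":-0.074,"ty":0.019,"tz":0.22,"wx":0,"wy":0,"wz":0,"claw":1},
    {"tx":-0.074,"ty":0.019,"tz":0.26,"wx":0,"wy":0,"wz":0,"claw":1},
    {"tx":-0.074,"ty":0.019,"tz":0.28,"wx":0,"wy":0,"wz":0,"claw":1},
    {"tx":-0.074,"ty":0.019,"tz":0.295,"wx":0,"wy":0,"wz":0,"claw":1},
    {"tx":-0.074,"ty":0.019,"tz":0.31,"wx":0,"wy":0,"wz":0,"claw":1},
    {"tx":-0.074,"ty":0.019,"tz":0.322,"wx":0,"wy":0,"wz":0,"claw":1},
    {"tx":-0.074,"ty":0.019,"tz":0.333,"wx":0,"wy":0,"wz":0,"claw":1},
    {"tx":-0.074,"ty":0.019,"tz":0.333,"wx":0,"wy":0,"wz":0,"claw":1},
    {"tx":-0.074,"ty":0.019,"tz":0.333,"wx":0,"wy":0,"wz":0,"claw":1},
  ],
)

```text
clock: 37.35
eef_pos: [359.2, -283.1, 61.8]
tool_rot: [3.139, -0.002, 0.9]
force: [-1.7, 4.4, 22.1]
width: 0.2
gripper_force: 10.9
```

Call:
jog_arm(
  plan=[
    {"tx":0,"ty":0,"tz":-0.03,"wx":0,"wy":0,"wz":0,"claw":1},
    {"tx":0,"ty":0,"tz":-0.08,"wx":0,"wy":0,"wz":0,"claw":1},
    {"tx":0,"ty":0,"tz":-0.2,"wx":0,"wy":0,"wz":0,"claw":1},
    {"tx":0,"ty":0,"tz":-0.35,"wx":0,"wy":0,"wz":0,"claw":1},
    {"tx":0,"ty":0,"tz":-0.5,"wx":0,"wy":0,"wz":0,"claw":1},
    {"tx":0,"ty":0,"tz":-0.5,"wx":0,"wy":0,"wz":0,"claw":1},
  ],
)

```text
clock: 37.95
eef_pos: [360.7, -285.7, 214.6]
tool_rot: [3.132, -0.0, 0.901]
force: [0.4, -0.2, 0.3]
width: 0.1
gripper_force: 0.0
```

```bash
python3 - <<'E'
from h import *
rims([(583.9,-266.1),(635.9,-219.3),(636.4,-150.6)],(82,110))
p=ctrl.get_image('top'); D=cloud(p); save(p,'t9.png',(125,100,385,260),3)
q=D[(np.hypot(D[...,0]-555,D[...,1]-101)<18)]; print(len(q),np.median(q,0).round(1))
q=D[(abs(D[...,0]-450)<60)&(abs(D[...,1]+373)<60)]; w=q[(q[:,2]>90)&(q[:,2]<120)]; print('crank',w.mean(0).round(1))
print(ctrl.read_state()['force'])
E
```

```text
top (583.9, -266.1) 51 [array([ 582.7, -268.7]), np.float64(22.5)]
top (635.9, -219.3) 46 [array([ 635.2, -221.8]), np.float64(22.4)]
top (636.4, -150.6) 46 [array([ 635.2, -153.5]), np.float64(22.1)]
scene (583.9, -266.1) 124 [array([ 581.1, -267.6]), np.float64(22.2)]
scene (635.9, -219.3) 121 [array([ 633.4, -220.5]), np.float64(22.3)]
scene (636.4, -150.6) 112 [array([ 633.8, -152.3]), np.float64(22.2)]
89 [555.9 101.3 118.8]
crank [ 471.2 -400.8  104.7]
[-0.51349504 -0.1142207  -1.38826714]
```

View pics/t9.png

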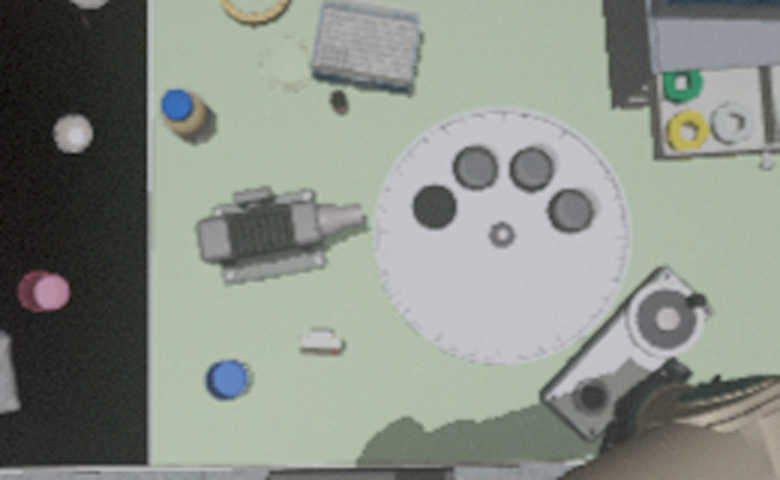

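All three beakers are on spots at the back, at (476,167), (532,168) and (571,210). The blower is still locked and the bystanders are undisturbed, so I hand in.

```bash
python3 -c "
from cell import ctrl
print(ctrl.finish_job())"
```

```text
the job is handed in; nothing more can be done
None
```

I handed the job in: the three beakers present stand on their spots at the back after three handwheel turns (crank within about 1° of exact), the blower is locked on, the start button was pressed and let go, and I left the bottle, dish and timer alone.

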